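# File two specimen boxes in the sloped trays

## Robot

A 6-joint arm with a two-finger parallel gripper is mounted at the origin on the work surface. World frame = base frame: x ahead of the robot, y to its left, z up, the work surface at z = 0. Lengths are in m, angles in rad, forces in N, time in s.
With the tool pointing down it reaches from about 0.275 to 0.85 m from the base axis. Payload 19 kg.
Tool frame: the origin (TCP) lies between the finger pads; the fingertips stand 19 mm ahead of it and the grasp point (between the pads) is the TCP; z points along the fingers, y is the direction in which the jaws open and shut (so a half turn about z gives the same grasp; the last joint's range is limited). The gripper opens to 85 mm and grips with 20 to 120 N. Pads are 22 mm wide; open, the fingers measure 114 mm over their backs; the gripper's body (76 mm by 85 mm) begins 54 mm behind the grasp point. The pads swing forward as they close: fully open they stand 13 mm farther back than shut.
Start: joints at [1.037, 0.15, 1.437, -0, 1.554, -0.134], TCP at [0.224, 0.53, 0.25] pointing down, gripper open.
Joint ranges: [-2.8, 2.8], [-0.68, 2.1], [0.12, 2.68], [-1.39, 4.53], [0.16, 2.79], [-2.81, 2.81]. Speed limits (rad/s): [1.89, 1.89, 2.22, 3.01, 3.01, 3.01].

## Interface

Orientations are given as a unit quaternion [w, x, y, z].
In Python, from bench import monitor, imaging, robot gives the robot as it stands.
- The arm moves only by the tool drive_tool, never from a script. Its argument "commands" is a list of rows, each an object of numbers: "claw": the closure, from -1 (fully open) to 1 (shut), so that 0 is half open; "tx", "ty", "tz": the shift along the tool's x, y, z in units of 0.2 m (1.0 is 0.2 m); "wx", "wy", "wz": the turn, a rotation vector about the tool's x, y, z in units of 180 degrees (1.0 is 180 degrees). In form: [{"claw": .., "tx": .., "ty": .., "tz": .., "wx": .., "wy": .., "wz": ..}, ...]. A call has 1 to 10 rows; each row is the pose to reach, as a shift and turn from the pose measured when the call began, along the tool's axes at that moment, turning the shorter way round; what a row does not reach only later rows make up. A row lasts 1/12 s, in which the tool goes at most 41.7 mm and 7.16 degrees, less where a joint would pass 70% of its speed; a pose out of reach is approached as far as the arm can. A call with a number of a shift or a turn outside -1 to 1 is refused whole. A call with a gripper value outside its range is refused whole. The fingers move at their own pace and stop on an object; "newtons" is the grip in N (left out, the last holds). Time passes only in rows, so rows that repeat a pose let the fingers close. It gives the time, the measured TCP pose, the force and the opening at its end, in the units of the state.
- monitor.read_state(): the state, without advancing time (a new reading comes with each control period).
- imaging.snapshot(name): name is "scene" or "side" or "wrist"; returns a dict with "image" (384x512x3 uint8, red, green, blue), "depth" (384x512 float32, m along the optical axis (not along the pixel's ray), 0 where there is no reading), "mtx" (3x3 intrinsics, pixels), "dist_coeffs" ([k1, k2, p1, p2, k3] as OpenCV has them; the pictures are not rectified), "rvec" (rotation vector, rad) and "tvec" (3), from world to camera coordinates, as OpenCV has them. Camera axes: x right, y down, z forward; pixel columns grow to the right and rows downward; lengths in m; the calibration is good to about 2 mm. A picture is of the moment at which its call begins.
- robot.sign_off(): hands the job in, once; it reports no verdict.
The state is a dict: "time": time; "joints": joint angles; "dq": joint speeds; "effort": joint torques, N m; "position": TCP position; "tcp_rot": TCP orientation; "force": force on the tool from outside, world axes, zero at the start; "moment": the same for the moment, N m; "grip_width": finger opening in m.
Only numpy, scipy, OpenCV 4.12 (cv2) and the standard library are available. Lean on these libraries where they do the work, as an engineer would, in place of code of your own. Each camera call takes 0.05 s, during which the arm holds its last target.

## Task

Put the two specimen boxes lying on the bench away in the rack of sloped trays, keeping their lids up: the large box in the wide tray and the small box in the empty narrow tray, each slid lengthwise down its tray until it rests squarely against the back stop. Leave the box that is already filed, the jar and the brush where they are.

Things in the scene. Friction and masses are not known exactly. Their poses are not given: they have to be found in the camera images.
- large_box_center (a point): Centre (half-way up) of the large specimen box: a closed rigid box, black base 10 mm high and clear lid, dark lumps of slag inside; 72 mm long (its x axis) x 60 mm wide (y) x 30 mm high (z), 0.15 kg or so. It starts flat on the bench, lid up.
- small_box_center (a point): Centre (half-way up) of the small specimen box: same make, a reddish stone inside; 50 mm long (its x axis) x 40 mm wide (y) x 30 mm high (z), 0.08 kg or so. It starts flat on the bench, lid up.
- carrier: Fixed plywood carrier board, 225 x 320 mm, 12 mm thick; origin under its centre. In it stand side by side, 100 mm apart and in any order, three fixed grey sheet-steel trays that slope 14 degrees down, away from the robot: one wide, two narrow, one of these full. Specimen boxes do not slide by themselves on this slope: they have to be pushed.
- wide_tray_stop (a point): Foot of the wide tray's back stop: on the floor, mid-width, where floor meets stop. x points down the slope into the stop, y across to the left, z square off the floor. The floor (72 mm wide) runs from x = -190 mm (upper edge, 62 mm above the carrier) to 0. Stop 40 mm high; from its top a lip is folded back over x = -20 to 0, underside 36 mm above the floor: a box gets home only by sliding under it.
- wide_tray_load (a point): Middle of the wide tray's open loading end, on the floor, at x = -147 mm in the stop's frame, same axes. The loading end (x = -190 to -119) has no walls or lip. From x = -105 to the stop the lane has side walls 18 mm high, 3 mm thick, 66 mm apart inside, flaring outward about 6 mm a side over x = -119 to -105.
- narrow_tray_stop (a point): Foot of the back stop of the empty narrow tray; frame, lengths, heights, stop and lip as for the wide tray, but floor 52 mm wide.
- narrow_tray_load (a point): Middle of the empty narrow tray's loading end, on the floor, x = -147 mm in its stop's frame; as for the wide tray, but the lane's walls stand 46 mm apart inside.
- full_tray_stop (a point): Foot of the back stop of the other narrow tray, which already holds a box; same make and size as the empty narrow tray.
- filed_box_center (a point): Centre of the box that is already filed, 50 x 40 x 30 mm with a buff stone inside, lying against the stop of its narrow tray. Stays where it is.
- jar_center (a point): Middle of an upright screw-cap sample jar, 52 mm across and 75 mm high, standing on the bench to the left. Stays where it is.
- brush_grip (a point): Handle of a small dusting brush about 170 mm long lying on the bench to the right, farther from the robot than the boxes. Stays where it is.
Not all that is in view belongs to the job. What is shaped like the part that bears large_box_center but red or turquoise is not meant. What is shaped like the part that bears small_box_center but purple is not meant.

How it is judged:
At the end, for the whole second after the job is handed in: The large box lies in the wide tray and the small box in the empty narrow tray, each flat on the tray's floor, lengthwise (within 0.1 rad), at rest, with its lower end within 4 mm of the back stop (x of large_box_center in the frame of wide_tray_stop between -0.04 and -0.03 m and y of large_box_center in the frame of wide_tray_stop between -0.006 and 0.006 m and z of large_box_center in the frame of wide_tray_stop between 0.01 and 0.019 m and angle between the x axis of large_box_center and the x axis of wide_tray_stop, either way round below 0.1 rad and x of small_box_center in the frame of narrow_tray_stop between -0.029 and -0.02 m and y of small_box_center in the frame of narrow_tray_stop between -0.006 and 0.006 m and z of small_box_center in the frame of narrow_tray_stop between 0.01 and 0.019 m and angle between the x axis of small_box_center and the x axis of narrow_tray_stop, either way round below 0.1 rad and linear speed of each of large_box, small_box below 0.02 m/s); the robot touches nothing.
It fails at once if the already filed box is moved more than 10 mm (distance of filed_box_center from where it was at the start of the episode above 0.01 m).
It fails at once if the jar is moved more than 20 mm (distance of jar_center from where it was at the start of the episode above 0.02 m).
It fails at once if the brush is moved more than 20 mm (distance of brush_grip from where it was at the start of the episode above 0.02 m).
It fails at once if a specimen box is tipped more than 45 degrees from lid up (angle between any of large_box_center, small_box_center's own z axis and vertical above 0.785 rad).
It also fails if it takes over 67 s, if anything falls off the work surface, if the arm or the gripper's body presses on something with over 40 N, if the wrist force passes 120 N, or if a joint passes its speed limit or range.

## Working session

There is one attempt and no reset: what is moved stays moved. The work goes in short steps, Python scripts to look and compute and a tool call to move; the robot and the scene stay as the last step left them, time stands still between calls to the robot, and variables do not carry over. Pictures are saved under pics/ and viewed, and the job is handed in when it is done.

Besides the shell and the picture viewer there is one more tool, called after "Emit:" by a JSON object that holds its "api" and its "payload", one argument or row to a line. drive_tool: Moves the arm, as the interface text tells. Its arguments: {"type":"object","properties":{"commands":{"type":"array"},"newtons":{"type":"number"}},"required":["commands"]}

```bash
ls; mkdir -p pics; cat > h.py <<'E'
import numpy as np, cv2, pickle
from bench import monitor, imaging, robot
def snap(n,f):
    s=imaging.snapshot(n); cv2.imwrite(f'pics/{f}.png',s['image'][:,:,::-1]); pickle.dump(s,open(f'pics/{f}.pkl','wb')); return s
def load(f): return pickle.load(open(f'pics/{f}.pkl','rb'))
def ray(s,uv):
    uv=np.array(uv,float).reshape(-1,1,2)
    n=cv2.undistortPoints(uv,s['mtx'],np.array(s['dist_coeffs'])).reshape(-1,2)
    R=cv2.Rodrigues(np.array(s['rvec'],float))[0]; t=np.array(s['tvec'],float).ravel()
    d=np.c_[n,np.ones(len(n))]@R
    return -R.T@t,d
def onz(s,uv,z):
    c,d=ray(s,uv); return c+d*((z-c[2])/d[:,2])[:,None]
def dep(s,uv):
    uv=np.array(uv).reshape(-1,2); c,d=ray(s,uv)
    z=s['depth'][uv[:,1].astype(int),uv[:,0].astype(int)]
    return c+d*z[:,None]
def proj(s,P):
    return cv2.projectPoints(np.array(P,float).reshape(-1,1,3),np.array(s['rvec'],float),np.array(s['tvec'],float),s['mtx'],np.array(s['dist_coeffs']))[0].reshape(-1,2)
E
python3 - <<'E'
from h import *
for n in ['scene','side','wrist']: 
    s=snap(n,n+'0'); print(n,ray(s,[[256,192]]))
print(monitor.read_state())
E
```

```text
pics
scene (array([ 1.3146305 , -0.21822454,  1.22529864]), array([[-0.57290542,  0.12436459, -0.810172  ]]))
side (array([ 0.25845414, -0.79076631,  0.82291296]), array([[ 0.21576702,  0.67328096, -0.70730385]]))
wrist (array([0.16056422, 0.55531683, 0.37385619]), array([[ 0.27058011, -0.12130022, -0.95535141]]))
{'time': 0.15, 'joints': array([ 1.03700594e+00,  1.50851815e-01,  1.43784686e+00, -6.18024274e-06,
        1.55382338e+00, -1.34014923e-01]), 'dq': array([ 0.00057262, -0.00019054, -0.0020125 ,  0.00061923, -0.0026888 ,
        0.00013561]), 'effort': array([ 3.16833452e-03, -7.13387203e+01, -5.71047306e+01, -1.73416556e-04,
        7.27386359e-03,  2.26680882e-06]), 'position': array([0.22373514, 0.52949734, 0.24984358]), 'tcp_rot': array([-1.49377956e-04,  1.98559223e-01,  9.80088781e-01, -4.40046333e-04]), 'force': array([-0.09529119,  0.00321005, -0.40218804]), 'moment': array([-0.02611362,  0.02434822,  0.03295254]), 'grip_width': 0.08556401679758241}
```

View pics/scene0.png

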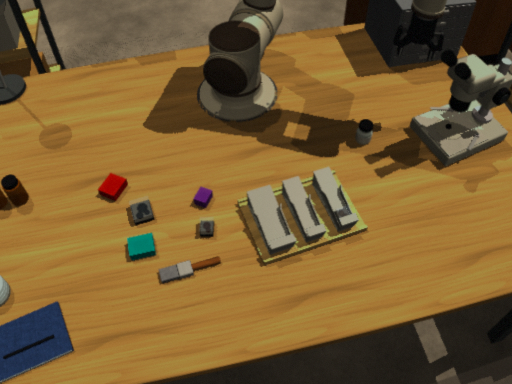

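View pics/side0.png

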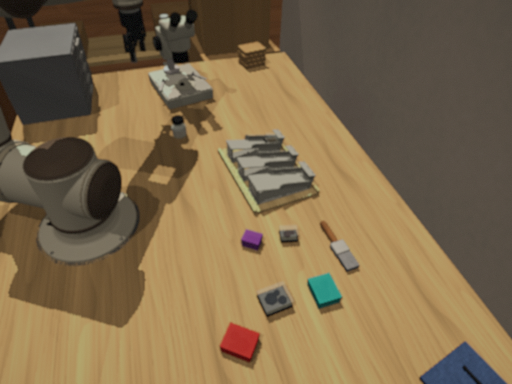

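View pics/wrist0.png

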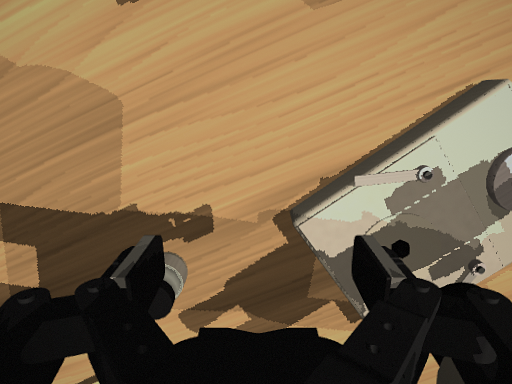

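Candidates in the scene view. Large: red (113,187), turquoise (141,246) and black/clear (141,212); I choose the last. Small: purple (203,197) and black/clear with stone (206,228); I choose the last. The trays are at (270,218), (304,208) and (335,198). I'll check these in a crop.

```bash
python3 - <<'E'
from h import *
a=load('scene0')['image'][165:270,90:380,::-1]; b=load('side0')['image'][120:360,200:380,::-1]
A=cv2.resize(a,None,fx=2.7,fy=2.7,interpolation=2); cv2.imwrite('pics/c1.png',A)
cv2.imwrite('pics/c2.png',cv2.resize(b,None,fx=2.5,fy=2.5,interpolation=2))
s=load('scene0'); 
print(dep(s,[[141,212],[206,228],[113,187],[141,246],[203,197],[365,128],[250,160],[200,265]]))
E
```

```text
[[ 4.61205899e-01 -3.78086624e-01  2.97391047e-02]
 [ 5.60312763e-01 -2.01322711e-01  3.17286291e-02]
 [ 3.48417104e-01 -4.54563694e-01  2.85016435e-02]
 [ 5.76099112e-01 -3.88963903e-01  3.03901750e-02]
 [ 4.49076581e-01 -1.91707281e-01  2.78728525e-02]
 [ 3.35501687e-01  3.54194572e-01  7.37765634e-02]
 [ 3.20408759e-01 -2.02895711e-02  1.53662230e-04]
 [ 6.68959114e-01 -2.37359490e-01  2.49396451e-02]]
```

View pics/c1.png

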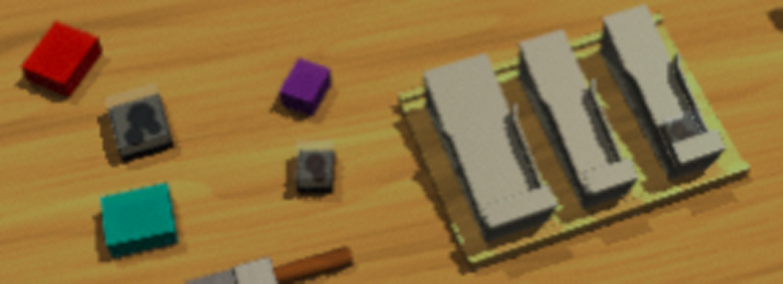

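View pics/c2.png

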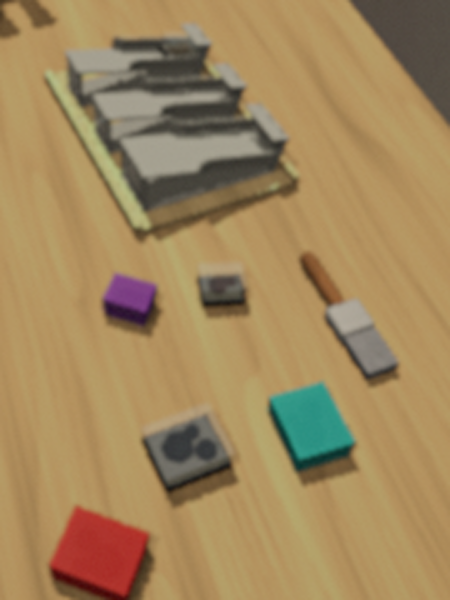

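```bash
cat >> h.py <<'E'
def cloud(s,st=1):
    v,u=np.mgrid[0:384:st,0:512:st]; uv=np.c_[u.ravel(),v.ravel()]
    m=s['depth'][uv[:,1],uv[:,0]]>0; uv=uv[m]
    return uv,dep(s,uv)
E
python3 - <<'E'
from h import *
for n in ['scene0','side0']:
    s=load(n); uv,P=cloud(s)
    m=(P[:,0]>.28)&(P[:,0]<.72)&(P[:,1]>-.13)&(P[:,1]<.3)
    Q=P[m]
    b=Q[abs(Q[:,2])<.004]; print(n,'bench z',np.median(b[:,2]))
    r=cv2.minAreaRect(Q[Q[:,2]>.006][:,:2].astype(np.float32)); print(r, cv2.boxPoints(r).round(3).tolist())
    # tilted floor: normals by local fit -> color gray + z plane
    for nm,reg in [('boxes',None)]:
        for c in [(.461,-.378),(.56,-.2)]:
            k=(np.hypot(P[:,0]-c[0],P[:,1]-c[1])<.06)&(P[:,2]>.006)&(P[:,2]<.05)
            r=cv2.minAreaRect(P[k][:,:2].astype(np.float32)); print(c,r,np.percentile(P[k][:,2],95))
            k&=(P[:,2]>.022); r=cv2.minAreaRect(P[k][:,:2].astype(np.float32)); print('top',r)
E
```

```text
scene0 bench z 9.749531085012642e-05
((0.49753105640411377, 0.08462569117546082), (0.4268666207790375, 0.43274977803230286), 89.86837768554688) [[0.2809999883174896, -0.12800000607967377], [0.7129999995231628, -0.1289999932050705], [0.7139999866485596, 0.2980000078678131], [0.28200000524520874, 0.29899999499320984]]
(0.461, -0.378) ((0.4554211497306824, -0.37531304359436035), (0.10340045392513275, 0.09247677028179169), 0.15453411638736725) 0.033712249937959356
top ((0.44288527965545654, -0.3791692554950714), (0.0793234258890152, 0.058532848954200745), 6.546036720275879)
(0.56, -0.2) ((0.5521337985992432, -0.19882462918758392), (0.0870884507894516, 0.07278408855199814), 29.607421875) 0.03403533910837745
top ((0.5463902354240417, -0.19899213314056396), (0.040616169571876526, 0.05193856358528137), 77.67457580566406)
side0 bench z -0.00028129344072813645
((0.5646237730979919, 0.07529764622449875), (0.22638127207756042, 0.32269927859306335), 7.447018623352051) [[0.4309999942779541, 0.22100000083446503], [0.4729999899864197, -0.0989999994635582], [0.6980000138282776, -0.07000000029802322], [0.656000018119812, 0.25]]
(0.461, -0.378) ((0.44364941120147705, -0.3821077346801758), (0.07361365109682083, 0.06238425523042679), 7.2210211753845215) 0.03201840620311417
top ((0.4435799717903137, -0.3817862272262573), (0.07337558269500732, 0.06202326714992523), 6.710007667541504)
(0.56, -0.2) ((0.5439165234565735, -0.20206473767757416), (0.04387541860342026, 0.05038199946284294), 78.4100341796875) 0.032485462933868094
top ((0.5440350770950317, -0.2019970417022705), (0.043196436017751694, 0.05059962347149849), 77.689208984375)
```

```bash
python3 - <<'E'
from h import *
for n in ['scene0','side0']:
    s=load(n); uv,P=cloud(s)
    yaw=np.deg2rad(7.4); c=np.array([.5646,.0753]); R=np.array([[np.cos(yaw),np.sin(yaw)],[-np.sin(yaw),np.cos(yaw)]])
    L=(P[:,:2]-c)@R.T; L=np.c_[L,P[:,2]]
    L=L[(abs(L[:,0])<.125)&(abs(L[:,1])<.17)&(L[:,2]>.02)]
    print(n)
    # floor plane height vs x: z0 at x
    for i in np.arange(-.11,.11,.02):
        row=L[(abs(L[:,0]-i)<.006)]
        print(round(i,3), [ (int(y*1000), int(np.median(row[abs(row[:,1]-y)<.005][:,2])*1000) if (abs(row[:,1]-y)<.005).any() else None) for y in np.arange(-.15,.16,.0125)])
    up=L[(L[:,0]<-.05)&(L[:,2]>.045)]; h=np.histogram(up[:,1],np.arange(-.16,.165,.005))
    print([(int(round(e*1000)),int(k)) for e,k in zip(h[1],h[0])])
E
```

```text
scene0
-0.11 [(-150, 22), (-137, 20), (-124, None), (-112, None), (-99, None), (-87, None), (-74, None), (-62, None), (-49, None), (-37, 20), (-24, 21), (-12, None), (0, None), (12, None), (25, None), (37, None), (50, None), (62, 23), (75, 20), (87, 21), (100, None), (112, None), (125, None), (137, None), (150, 23)]
-0.09 [(-150, None), (-137, None), (-124, 65), (-112, 71), (-99, 72), (-87, 74), (-74, 73), (-62, 71), (-49, None), (-37, None), (-24, 58), (-12, 68), (0, 73), (12, 74), (25, 71), (37, None), (50, None), (62, None), (75, 42), (87, 68), (100, 73), (112, 73), (125, 73), (137, None), (150, None)]
-0.07 [(-150, None), (-137, None), (-124, 68), (-112, 69), (-99, 68), (-87, 68), (-74, 68), (-62, 69), (-49, None), (-37, None), (-24, 46), (-12, 68), (0, 68), (12, 68), (25, 68), (37, None), (50, None), (62, None), (75, 69), (87, 68), (100, 68), (112, 67), (125, 70), (137, None), (150, None)]
-0.05 [(-150, None), (-137, None), (-124, 62), (-112, 63), (-99, 63), (-87, 64), (-74, 62), (-62, 64), (-49, None), (-37, None), (-24, 64), (-12, 62), (0, 64), (12, 62), (25, 62), (37, None), 
[... 6030 characters left out ...]
 (125, 66), (137, None), (150, None)]
[(-160, 0), (-155, 0), (-150, 0), (-145, 0), (-140, 8), (-135, 30), (-130, 13), (-125, 23), (-120, 21), (-115, 17), (-110, 22), (-105, 20), (-100, 15), (-95, 20), (-90, 20), (-85, 19), (-80, 13), (-75, 22), (-70, 14), (-65, 9), (-60, 0), (-55, 0), (-50, 0), (-45, 0), (-40, 0), (-35, 0), (-30, 5), (-25, 21), (-20, 16), (-15, 13), (-10, 18), (-5, 15), (0, 18), (5, 16), (10, 12), (15, 20), (20, 8), (25, 9), (30, 0), (35, 0), (40, 0), (45, 0), (50, 0), (55, 0), (60, 0), (65, 2), (70, 13), (75, 20), (80, 6), (85, 20), (90, 10), (95, 16), (100, 14), (105, 11), (110, 14), (115, 9), (120, 14), (125, 3), (130, 0), (135, 0), (140, 0), (145, 0), (150, 0), (155, 0)]
```

Wide tray is at the right (local y ≈ -0.1) and the empty narrow one is in the middle. The left tray holds the filed box. The floor heights match the description: 74 mm at the upper edge and about 28 mm at the stop, so the stops sit at carrier x ≈ +0.092. Next, a helper that converts targets to tool units.

```bash
cat >> h.py <<'E'
from scipy.spatial.transform import Rotation as Ro
YAW=7.4; C=np.array([.5646,.0753])
def tray(lane,x,h=0,y=0):
    "lane -0.1 wide, 0 narrow; x along slope in stop frame, h off floor -> world"
    a=np.deg2rad(14); lx=.092+x*np.cos(a)+h*np.sin(a); z=.028-x*np.sin(a)+h*np.cos(a)
    c,s_=np.cos(np.deg2rad(YAW)),np.sin(np.deg2rad(YAW)); ly=lane+y
    return np.array([C[0]+c*lx-s_*ly,C[1]+s_*lx+c*ly,z])
def Rt(yaw,pitch=0):
    y=np.deg2rad(yaw); R=np.array([[np.cos(y),np.sin(y),0],[np.sin(y),-np.cos(y),0],[0,0,-1.]])
    return Ro.from_matrix(R)*Ro.from_rotvec([0,-np.deg2rad(pitch),0])
def cur():
    s=monitor.read_state(); q=s['tcp_rot']; return s,np.array(s['position']),Ro.from_quat([q[1],q[2],q[3],q[0]])
def plan(p,yaw,pitch=0):
    s,p0,R0=cur(); t=R0.inv().apply(np.array(p)-p0)/.2; w=(R0.inv()*Rt(yaw,pitch)).as_rotvec()/np.pi
    print('t',s['time'],'pos',p0.round(4),'goal',np.round(p,4),'w',s['grip_width'].__round__(4),'F',s['force'].round(1)); print('  cmd t',t.round(4),'w',w.round(4))
E
python3 -c "
from h import *
plan([.443,-.38,.16],7,0)
print(cur()[2].as_matrix().round(3)); print(tray(-.1,-147),tray(-.1,0)) if 0 else print(tray(-.1,-.147),tray(0,-.147))"
```

```text
t 0.15 pos [0.2237 0.5295 0.2498] goal [ 0.443 -0.38   0.16 ] w 0.0856 F [-0.1  0.  -0.4]
  cmd t [-2.7799 -3.7618  0.4524] w [-2.000e-04  4.000e-04  8.339e-01]
[[-0.921  0.389 -0.   ]
 [ 0.389  0.921 -0.001]
 [ 0.    -0.001 -1.   ]]
[ 0.52726781 -0.03038848  0.06356252] [0.51438825 0.06877863 0.06356252]
```

Emit:
{"api": "drive_tool", "payload": {
  "commands": [
    {"claw":-1,"tx":-0.7,"ty":-1,"tz":0,"wx":0,"wy":0,"wz":0.3},
    {"claw":-1,"tx":-0.7,"ty":-1,"tz":0,"wx":0,"wy":0,"wz":0.3},
    {"claw":-1,"tx":-0.7,"ty":-1,"tz":0,"wx":0,"wy":0,"wz":0.3},
    {"claw":-1,"tx":-0.7,"ty":-1,"tz":0,"wx":0,"wy":0,"wz":0.3},
    {"claw":-1,"tx":-0.7,"ty":-1,"tz":0,"wx":0,"wy":0,"wz":0.3},
    {"claw":-1,"tx":-0.7,"ty":-1,"tz":0,"wx":0,"wy":0,"wz":0.3},
    {"claw":-1,"tx":-0.7,"ty":-1,"tz":0,"wx":0,"wy":0,"wz":0.3},
    {"claw":-1,"tx":-0.7,"ty":-1,"tz":0,"wx":0,"wy":0,"wz":0.3}
  ]
}}

```text
time: 0.82
position: [0.2753, 0.2891, 0.2503]
tcp_rot: [0.0, 0.626, 0.78, 0.0]
force: [0.3, 0.5, -0.3]
grip_width: 0.0849
```

```bash
python3 -c "
from h import *
plan([.443,-.38,.16],7,0)"
```

```text
t 0.8167 pos [0.2753 0.2891 0.2503] goal [ 0.443 -0.38   0.16 ] w 0.0849 F [ 0.3  0.5 -0.3]
  cmd t [-3.4476  0.0956  0.4528] w [2.000e-04 0.000e+00 5.304e-01]
```

Emit:
{"api": "drive_tool", "payload": {
  "commands": [
    {"claw":-1,"tx":-1,"ty":0,"tz":0.1,"wx":0,"wy":0,"wz":0.25},
    {"claw":-1,"tx":-1,"ty":0,"tz":0.1,"wx":0,"wy":0,"wz":0.25},
    {"claw":-1,"tx":-1,"ty":0,"tz":0.1,"wx":0,"wy":0,"wz":0.25},
    {"claw":-1,"tx":-1,"ty":0,"tz":0.1,"wx":0,"wy":0,"wz":0.25},
    {"claw":-1,"tx":-1,"ty":0,"tz":0.1,"wx":0,"wy":0,"wz":0.25},
    {"claw":-1,"tx":-1,"ty":0,"tz":0.1,"wx":0,"wy":0,"wz":0.25}
  ]
}}

```text
time: 1.32
position: [0.3189, 0.0899, 0.2299]
tcp_rot: [0.001, 0.857, 0.515, -0.0]
force: [-0.7, 0.5, -0.1]
grip_width: 0.0852
```

```bash
python3 -c "
from h import *
plan([.443,-.38,.16],7,0)"
```

```text
t 1.3167 pos [0.3189 0.0899 0.2299] goal [ 0.443 -0.38   0.16 ] w 0.0852 F [-0.7  0.5 -0.1]
  cmd t [-1.7824  1.6513  0.3529] w [4.000e-04 2.000e-04 3.054e-01]
```

Emit:
{"api": "drive_tool", "payload": {
  "commands": [
    {"claw":-1,"tx":-0.95,"ty":0.9,"tz":0,"wx":0,"wy":0,"wz":0.3},
    {"claw":-1,"tx":-0.95,"ty":0.9,"tz":0,"wx":0,"wy":0,"wz":0.3},
    {"claw":-1,"tx":-0.95,"ty":0.9,"tz":0,"wx":0,"wy":0,"wz":0.3},
    {"claw":-1,"tx":-0.95,"ty":0.9,"tz":0,"wx":0,"wy":0,"wz":0.3},
    {"claw":-1,"tx":-0.95,"ty":0.9,"tz":0,"wx":0,"wy":0,"wz":0.3},
    {"claw":-1,"tx":-0.95,"ty":0.9,"tz":0,"wx":0,"wy":0,"wz":0.3},
    {"claw":-1,"tx":-0.95,"ty":0.9,"tz":0,"wx":0,"wy":0,"wz":0.3},
    {"claw":-1,"tx":-0.95,"ty":0.9,"tz":0,"wx":0,"wy":0,"wz":0.3}
  ]
}}

```text
time: 1.98
position: [0.3889, -0.1662, 0.2296]
tcp_rot: [0.001, 0.998, 0.064, -0.001]
force: [0.2, 0.8, -1.1]
grip_width: 0.0856
```

```bash
python3 -c "
from h import *
plan([.443,-.38,.16],7,0)"
```

```text
t 1.9833 pos [ 0.3889 -0.1662  0.2296] goal [ 0.443 -0.38   0.16 ] w 0.0856 F [ 0.2  0.8 -1.1]
  cmd t [0.1311 1.0944 0.3494] w [0.0005 0.0003 0.0021]
```

Emit:
{"api": "drive_tool", "payload": {
  "commands": [
    {"claw":-1,"tx":0.12,"ty":1,"tz":0.25,"wx":0,"wy":0,"wz":0},
    {"claw":-1,"tx":0.12,"ty":1,"tz":0.25,"wx":0,"wy":0,"wz":0},
    {"claw":-1,"tx":0.12,"ty":1,"tz":0.25,"wx":0,"wy":0,"wz":0},
    {"claw":-1,"tx":0.12,"ty":1,"tz":0.25,"wx":0,"wy":0,"wz":0},
    {"claw":-1,"tx":0.12,"ty":1,"tz":0.25,"wx":0,"wy":0,"wz":0},
    {"claw":-1,"tx":0.12,"ty":1,"tz":0.25,"wx":0,"wy":0,"wz":0},
    {"claw":-1,"tx":0.12,"ty":1,"tz":0.25,"wx":0,"wy":0,"wz":0}
  ]
}}

```text
time: 2.57
position: [0.438, -0.363, 0.178]
tcp_rot: [-0.0, 0.998, 0.063, -0.002]
force: [-0.0, 0.7, -0.4]
grip_width: 0.0854
```

```bash
python3 -c "
from h import *
s=snap('wrist','w1')
plan([.443,-.38,.033],7,0)
u=proj(s,[[.443,-.38,.03]]);print(u)"
```

```text
t 2.6167 pos [ 0.438  -0.3618  0.1789] goal [ 0.443 -0.38   0.033] w 0.0855 F [-1.4  1.   1.2]
  cmd t [0.0147 0.0937 0.7295] w [-0.0001  0.0007  0.0018]
[[276.48140431 172.34496404]]
```

View pics/w1.png

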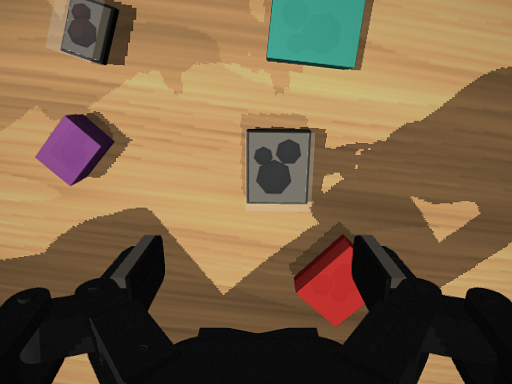

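```bash
python3 -c "
from h import *
s=load('w1')
a=s['image'][100:225,225:345,::-1]; cv2.imwrite('pics/c3.png',cv2.resize(a,None,fx=4.5,fy=4.5,interpolation=2))
c=[[247,129],[311,129],[310,203],[247,203]]
for z in(.01,.03):
  p=onz(s,c,z); print(p.round(4).tolist(),p.mean(0),np.linalg.norm(np.diff(p,axis=0),axis=1))
"
```

```text
[[0.475, -0.3495, 0.01], [0.4824, -0.4072, 0.01], [0.4121, -0.4184, 0.01], [0.4044, -0.3578, 0.01]] [ 0.44347333 -0.38323534  0.01      ] [0.05812681 0.07113941 0.06099979]
[[0.4772, -0.35, 0.03], [0.4841, -0.4037, 0.03], [0.4187, -0.4141, 0.03], [0.4115, -0.3577, 0.03]] [ 0.44786481 -0.38133819  0.03      ] [0.05414313 0.06626393 0.05681921]
```

View pics/c3.png

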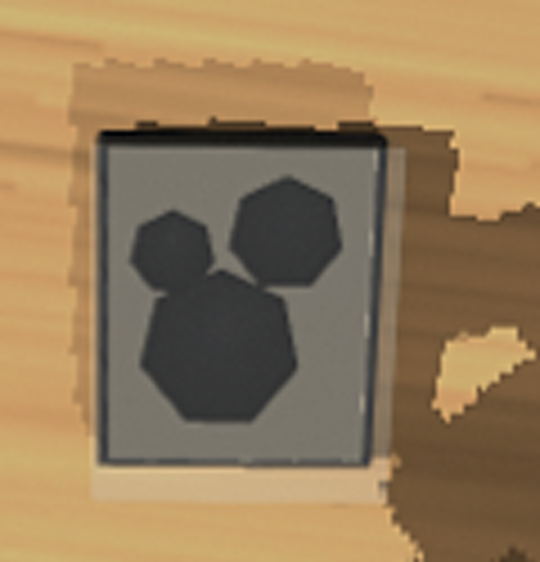

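Emit:
{"api": "drive_tool", "payload": {
  "commands": [
    {"claw":-1,"tx":0.02,"ty":0.1,"tz":0.2,"wx":0,"wy":0,"wz":0},
    {"claw":-1,"tx":0.02,"ty":0.1,"tz":0.4,"wx":0,"wy":0,"wz":0},
    {"claw":-1,"tx":0.02,"ty":0.105,"tz":0.55,"wx":0,"wy":0,"wz":0},
    {"claw":-1,"tx":0.02,"ty":0.105,"tz":0.65,"wx":0,"wy":0,"wz":0},
    {"claw":-1,"tx":0.02,"ty":0.105,"tz":0.73,"wx":0,"wy":0,"wz":0},
    {"claw":-1,"tx":0.02,"ty":0.105,"tz":0.73,"wx":0,"wy":0,"wz":0},
    {"claw":-1,"tx":0.02,"ty":0.105,"tz":0.73,"wx":0,"wy":0,"wz":0}
  ]
}}

```text
time: 3.2
position: [0.4445, -0.3811, 0.0336]
tcp_rot: [-0.0, 0.998, 0.064, -0.001]
force: [0.3, -0.6, 1.2]
grip_width: 0.0854
```

```bash
python3 -c "
from h import *
s=snap('side','s1'); snap('wrist','w2')
plan([.4435,-.382,.033],7.4,0)
a=s['image'][220:370,200:380,::-1]; cv2.imwrite('pics/c4.png',cv2.resize(a,None,fx=4,fy=4,interpolation=2))
"
```

```text
t 3.3 pos [ 0.4451 -0.3821  0.0349] goal [ 0.4435 -0.382   0.033 ] w 0.0857 F [-0.2 -0.6  0.2]
  cmd t [-0.0076 -0.0015  0.0093] w [ 0.0005  0.0003 -0.0002]
```

View pics/c4.png

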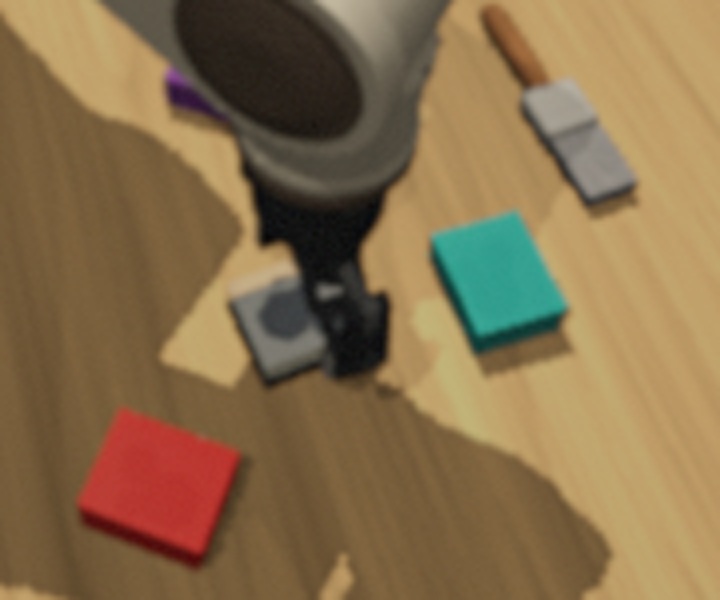

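View pics/w2.png

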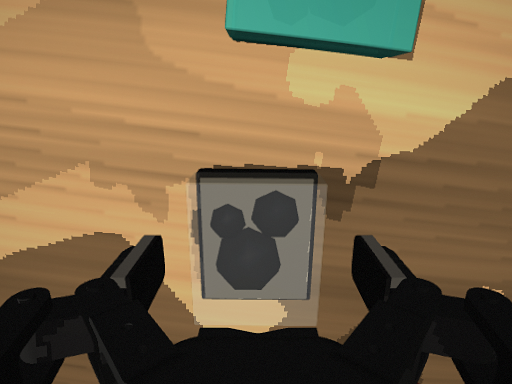

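```bash
python3 -c "
from h import *
s=load('w2')
c=[[198,172],[316,172],[310,299],[202,299]]
p=onz(s,c,.01); print(p.round(4).tolist(),p.mean(0),np.linalg.norm(np.diff(p,axis=0),axis=1))
"
```

```text
[[0.4746, -0.3503, 0.01], [0.4819, -0.4064, 0.01], [0.4115, -0.416, 0.01], [0.404, -0.3577, 0.01]] [ 0.44297825 -0.38257154  0.01      ] [0.05655605 0.07104976 0.05877767]
```

Emit:
{"api": "drive_tool", "payload": {
  "commands": [
    {"claw":0,"tx":-0.005,"ty":0,"tz":0.01,"wx":0,"wy":0,"wz":0},
    {"claw":0.3,"tx":-0.005,"ty":0,"tz":0.01,"wx":0,"wy":0,"wz":0},
    {"claw":0.3,"tx":-0.005,"ty":0,"tz":0.01,"wx":0,"wy":0,"wz":0},
    {"claw":0.3,"tx":-0.005,"ty":0,"tz":0.01,"wx":0,"wy":0,"wz":0},
    {"claw":0.3,"tx":-0.005,"ty":0,"tz":0.01,"wx":0,"wy":0,"wz":0},
    {"claw":0.3,"tx":-0.005,"ty":0,"tz":0.01,"wx":0,"wy":0,"wz":0},
    {"claw":0.3,"tx":-0.005,"ty":0,"tz":0.01,"wx":0,"wy":0,"wz":0}
  ],
  "newtons": 30
}}

```text
time: 3.88
position: [0.4444, -0.3825, 0.0342]
tcp_rot: [0.001, 0.998, 0.064, 0.0]
force: [-1.5, 3.1, 9.5]
grip_width: 0.0594
```

Emit:
{"api": "drive_tool", "payload": {
  "commands": [
    {"claw":0.3,"tx":0,"ty":0,"tz":-0.15,"wx":0,"wy":0,"wz":0},
    {"claw":0.3,"tx":0,"ty":0,"tz":-0.3,"wx":0,"wy":0,"wz":0},
    {"claw":0.3,"tx":0,"ty":0,"tz":-0.45,"wx":0,"wy":0,"wz":0},
    {"claw":0.3,"tx":0,"ty":0,"tz":-0.6,"wx":0,"wy":0,"wz":0},
    {"claw":0.3,"tx":0,"ty":0,"tz":-0.7,"wx":0,"wy":0,"wz":0},
    {"claw":0.3,"tx":0,"ty":0,"tz":-0.7,"wx":0,"wy":0,"wz":0}
  ]
}}

```text
time: 4.38
position: [0.4453, -0.3831, 0.1794]
tcp_rot: [0.004, 0.998, 0.064, 0.002]
force: [0.9, 0.6, -0.8]
grip_width: 0.059
```

```bash
python3 -c "
from h import *
snap('wrist','w3')
plan(tray(-.1,-.132,.10),7.4,14)
"
```

```text
t 4.4333 pos [ 0.4448 -0.3826  0.1767] goal [ 0.5657 -0.0254  0.157 ] w 0.059 F [-0.1 -0.4 -2.7]
  cmd t [ 0.8277 -1.6947  0.0902] w [ 0.002  -0.0786 -0.0005]
```

View pics/w3.png

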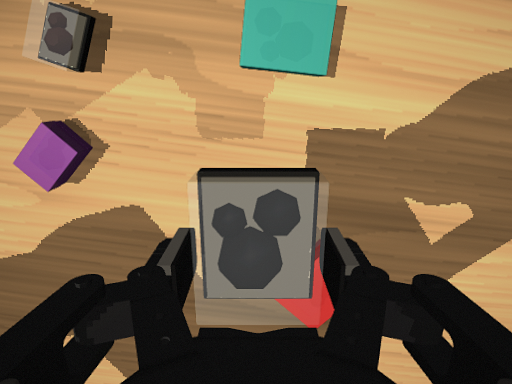

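Box is lifted level and held centrally (black base at columns 198–318). I'll travel to above the wide tray next.

Emit:
{"api": "drive_tool", "payload": {
  "commands": [
    {"claw":0.3,"tx":0.1,"ty":-0.2,"tz":-0.05,"wx":0,"wy":-0.01,"wz":0},
    {"claw":0.3,"tx":0.2,"ty":-0.4,"tz":-0.05,"wx":0,"wy":-0.02,"wz":0},
    {"claw":0.3,"tx":0.3,"ty":-0.6,"tz":-0.05,"wx":0,"wy":-0.03,"wz":0},
    {"claw":0.3,"tx":0.4,"ty":-0.8,"tz":-0.05,"wx":0,"wy":-0.04,"wz":0},
    {"claw":0.3,"tx":0.45,"ty":-0.9,"tz":-0.05,"wx":0,"wy":-0.05,"wz":0},
    {"claw":0.3,"tx":0.45,"ty":-0.95,"tz":-0.05,"wx":0,"wy":-0.06,"wz":0}
  ]
}}

```text
time: 4.93
position: [0.5108, -0.1781, 0.1847]
tcp_rot: [0.009, 0.993, 0.065, -0.093]
force: [1.0, -0.1, -0.9]
grip_width: 0.059
```

```bash
python3 -c "
from h import *
plan(tray(-.1,-.132,.10),7.4,14)
"
```

```text
t 4.9333 pos [ 0.5108 -0.1781  0.1847] goal [ 0.5657 -0.0254  0.157 ] w 0.059 F [ 1.  -0.1 -0.9]
  cmd t [ 0.391  -0.7218  0.0633] w [ 0.0017 -0.018   0.0004]
```

Emit:
{"api": "drive_tool", "payload": {
  "commands": [
    {"claw":0.3,"tx":0.1,"ty":-0.2,"tz":0.02,"wx":0,"wy":-0.018,"wz":0},
    {"claw":0.3,"tx":0.2,"ty":-0.4,"tz":0.04,"wx":0,"wy":-0.018,"wz":0},
    {"claw":0.3,"tx":0.3,"ty":-0.55,"tz":0.06,"wx":0.002,"wy":-0.018,"wz":0},
    {"claw":0.3,"tx":0.36,"ty":-0.66,"tz":0.06,"wx":0.002,"wy":-0.018,"wz":0},
    {"claw":0.3,"tx":0.39,"ty":-0.72,"tz":0.06,"wx":0.002,"wy":-0.018,"wz":0},
    {"claw":0.3,"tx":0.39,"ty":-0.72,"tz":0.06,"wx":0.002,"wy":-0.018,"wz":0},
    {"claw":0.3,"tx":0.39,"ty":-0.72,"tz":0.06,"wx":0.002,"wy":-0.018,"wz":0}
  ]
}}

```text
time: 5.52
position: [0.5653, -0.0257, 0.1568]
tcp_rot: [0.007, 0.99, 0.065, -0.122]
force: [0.1, 0.0, -1.2]
grip_width: 0.0592
```

```bash
python3 -c "
from h import *
s=snap('wrist','w4'); snap('scene','sc2')
plan(tray(-.1,-.132,.037),7.4,14)
# draw predicted tray edges
im=s['image'][:,:,::-1].copy()
for x in(-.19,-.119,-.105,0):
  for y in (-.036,.036): 
    q=proj(s,[tray(-.1,x,0,y)])[0]; cv2.circle(im,tuple(int(v) for v in q),3,(0,0,255),-1) if abs(q).max()<2000 else 0
for x in(-.19,):
  for y in (-.026,.026): 
    q=proj(s,[tray(0,x,0,y)])[0]; cv2.circle(im,tuple(int(v) for v in q),3,(255,0,255),-1)
cv2.imwrite('pics/w4d.png',im)
"
```

```text
t 5.6167 pos [ 0.5653 -0.0268  0.1575] goal [ 0.5506 -0.0274  0.0958] w 0.0589 F [ 0.2  0.3 -1. ]
  cmd t [ 0.0035 -0.0065  0.3169] w [-0.0003  0.0001  0.0001]
```

View pics/w4d.png

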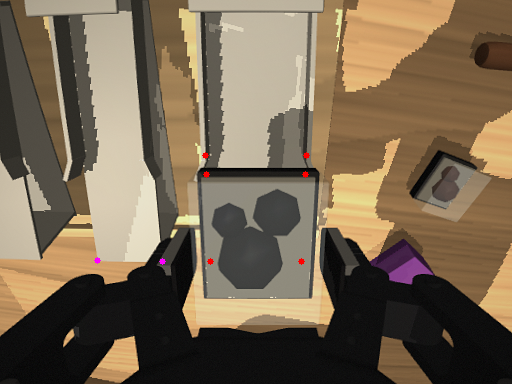

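```bash
python3 -c "
from h import *
s=load('w4')
im=s['image'][:,:,::-1].copy(); im=cv2.resize(im,None,fx=3,fy=3,interpolation=2)
for l,hw,hi in ((-.1,.036,.033),(0,.026,.023)):
  pts=[(x,0,y) for x in(-.19,-.119) for y in(-hw,hw)]+[(-.02,.036,-hw),(-.02,.036,hw)]+[(-.1,.018,-hi),(-.1,.018,hi),(-.05,.018,-hi),(-.05,.018,hi)]
  for x,h,y in pts:
    q=proj(s,[tray(l,x,h,y)])[0]*3; cv2.circle(im,tuple(int(v) for v in q),4,(0,0,255),-1)
cv2.imwrite('pics/w4e.png',im[0:560,150:950]); cv2.imwrite('pics/w4f.png',im[560:860,0:700])
"
```

```text
(no output)
```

View pics/w4e.png

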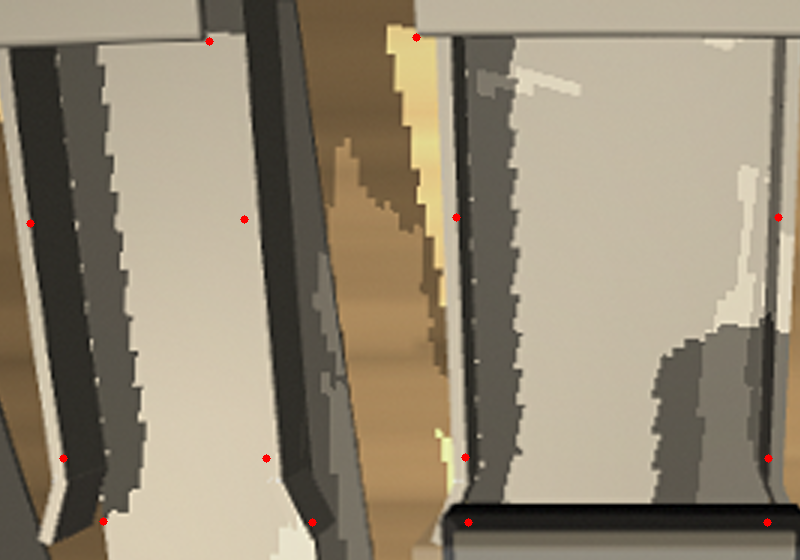

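View pics/w4f.png

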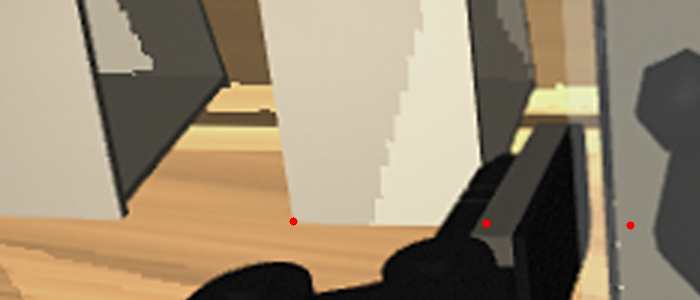

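Predicted tray points fall on the real edges to within about 1 mm for the wide lane. Lowering now.

Emit:
{"api": "drive_tool", "payload": {
  "commands": [
    {"claw":0.3,"tx":0,"ty":-0.005,"tz":0.1,"wx":0,"wy":0,"wz":0},
    {"claw":0.3,"tx":0,"ty":-0.005,"tz":0.2,"wx":0,"wy":0,"wz":0},
    {"claw":0.3,"tx":0,"ty":-0.005,"tz":0.27,"wx":0,"wy":0,"wz":0},
    {"claw":0.3,"tx":0,"ty":-0.005,"tz":0.31,"wx":0,"wy":0,"wz":0},
    {"claw":0.3,"tx":0,"ty":-0.005,"tz":0.315,"wx":0,"wy":0,"wz":0},
    {"claw":0.3,"tx":0,"ty":-0.005,"tz":0.315,"wx":0,"wy":0,"wz":0}
  ]
}}

```text
time: 6.12
position: [0.55, -0.0285, 0.0967]
tcp_rot: [0.007, 0.99, 0.064, -0.122]
force: [-0.4, 0.4, -1.8]
grip_width: 0.0592
```

```bash
python3 -c "
from h import *
s=snap('wrist','w5'); t=snap('side','s5')
plan(tray(-.1,-.132,.035),7.4,14)
a=t['image'][130:220,215:335,::-1]; cv2.imwrite('pics/c5.png',cv2.resize(a,None,fx=5,fy=5,interpolation=2))
"
```

```text
t 6.2167 pos [ 0.5505 -0.0282  0.0974] goal [ 0.5501 -0.0274  0.0939] w 0.0591 F [-0.  -0.6 -1.4]
  cmd t [ 0.0025 -0.0039  0.0173] w [-0.0002 -0.0003 -0.    ]
```

View pics/w5.png

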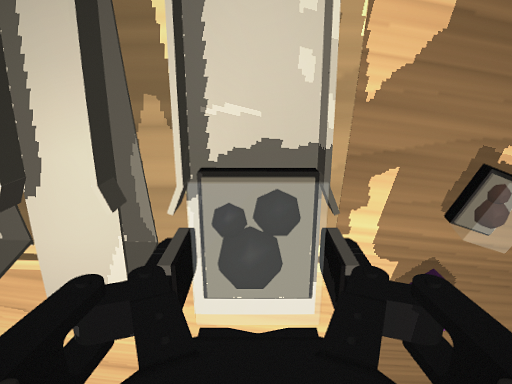

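View pics/c5.png

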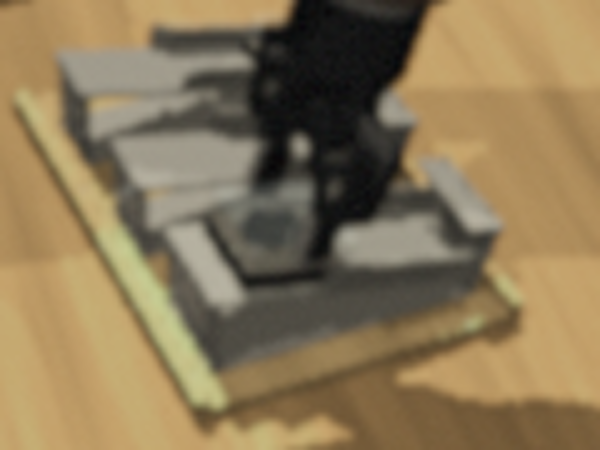

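Emit:
{"api": "drive_tool", "payload": {
  "commands": [
    {"claw":0.3,"tx":0,"ty":-0.004,"tz":0.008,"wx":0,"wy":0,"wz":0},
    {"claw":0.3,"tx":0,"ty":-0.004,"tz":0.014,"wx":0,"wy":0,"wz":0},
    {"claw":0.3,"tx":0,"ty":-0.004,"tz":0.016,"wx":0,"wy":0,"wz":0},
    {"claw":-1,"tx":0,"ty":-0.004,"tz":0.016,"wx":0,"wy":0,"wz":0},
    {"claw":-1,"tx":0,"ty":-0.004,"tz":0.01,"wx":0,"wy":0,"wz":0},
    {"claw":-1,"tx":0,"ty":-0.004,"tz":0.01,"wx":0,"wy":0,"wz":0},
    {"claw":-1,"tx":0,"ty":-0.004,"tz":0.01,"wx":0,"wy":0,"wz":0},
    {"claw":-1,"tx":0,"ty":-0.004,"tz":-0.1,"wx":0,"wy":0,"wz":0},
    {"claw":-1,"tx":0,"ty":-0.004,"tz":-0.25,"wx":0,"wy":0,"wz":0},
    {"claw":-1,"tx":0,"ty":-0.004,"tz":-0.25,"wx":0,"wy":0,"wz":0}
  ]
}}

```text
time: 7.05
position: [0.5647, -0.026, 0.1507]
tcp_rot: [0.008, 0.991, 0.064, -0.118]
force: [0.9, -0.6, 0.9]
grip_width: 0.0854
```

```bash
python3 -c "
from h import *
s=snap('wrist','w6')
plan(tray(-.1,-.225,.085),7.4,14)
"
```

```text
t 7.1 pos [ 0.5638 -0.026   0.1484] goal [ 0.4726 -0.0375  0.1649] w 0.0855 F [-0.5 -0.3 -0.7]
  cmd t [-0.4663 -0.0014  0.0289] w [ 0.0002 -0.0017 -0.0001]
```

View pics/w6.png

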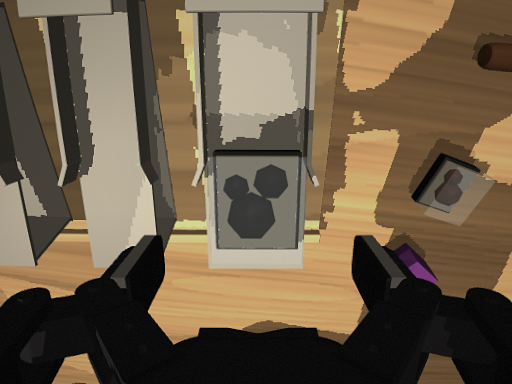

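Emit:
{"api": "drive_tool", "payload": {
  "commands": [
    {"claw":1,"tx":-0.18,"ty":0,"tz":0.0,"wx":0,"wy":0,"wz":0},
    {"claw":1,"tx":-0.36,"ty":0,"tz":0.0,"wx":0,"wy":0,"wz":0},
    {"claw":1,"tx":-0.36,"ty":0,"tz":0.0,"wx":0,"wy":0,"wz":0},
    {"claw":1,"tx":-0.36,"ty":0,"tz":0.0,"wx":0,"wy":0,"wz":0},
    {"claw":1,"tx":-0.36,"ty":0,"tz":0.0,"wx":0,"wy":0,"wz":0},
    {"claw":1,"tx":-0.36,"ty":0,"tz":0.0,"wx":0,"wy":0,"wz":0},
    {"claw":1,"tx":-0.36,"ty":0,"tz":0.0,"wx":0,"wy":0,"wz":0}
  ]
}}

```text
time: 7.68
position: [0.495, -0.0349, 0.1649]
tcp_rot: [0.008, 0.991, 0.064, -0.119]
force: [-0.9, -0.1, 1.0]
grip_width: 0.0008
```

```bash
python3 -c "
from h import *
s=snap('wrist','w7')
plan(tray(-.1,-.2,.028),7.4,14)
plan(tray(-.1,-.083,.028),7.4,14)
"
```

```text
t 7.7333 pos [ 0.4949 -0.0349  0.1649] goal [ 0.483  -0.0361  0.1036] w 0.0002 F [ 0.1 -0.4  0.5]
  cmd t [ 0.0146 -0.0015  0.3122] w [ 0.0001 -0.0014 -0.    ]
t 7.7333 pos [ 0.4949 -0.0349  0.1649] goal [ 0.5956 -0.0215  0.0752] w 0.0002 F [ 0.1 -0.4  0.5]
  cmd t [ 0.5996 -0.0015  0.3149] w [ 0.0001 -0.0014 -0.    ]
```

View pics/w7.png

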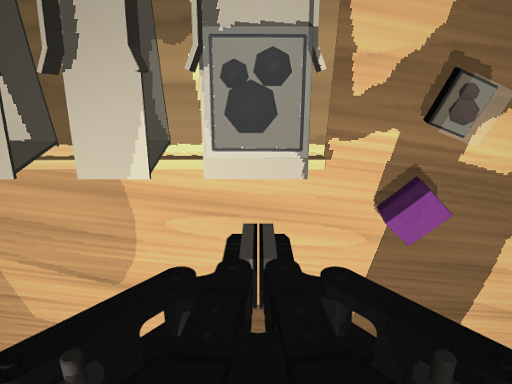

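Emit:
{"api": "drive_tool", "payload": {
  "commands": [
    {"claw":1,"tx":0,"ty":0,"tz":0.15,"wx":0,"wy":0,"wz":0},
    {"claw":1,"tx":0,"ty":0,"tz":0.27,"wx":0,"wy":0,"wz":0},
    {"claw":1,"tx":0,"ty":0,"tz":0.315,"wx":0,"wy":-0.0015,"wz":0},
    {"claw":1,"tx":0.02,"ty":0,"tz":0.315,"wx":0,"wy":-0.0015,"wz":0},
    {"claw":1,"tx":0.06,"ty":0,"tz":0.315,"wx":0,"wy":-0.0015,"wz":0},
    {"claw":1,"tx":0.1,"ty":0,"tz":0.315,"wx":0,"wy":-0.0015,"wz":0},
    {"claw":1,"tx":0.14,"ty":0,"tz":0.315,"wx":0,"wy":-0.0015,"wz":0},
    {"claw":1,"tx":0.18,"ty":0,"tz":0.315,"wx":0,"wy":-0.0015,"wz":0}
  ]
}}

```text
time: 8.4
position: [0.5163, -0.0322, 0.0957]
tcp_rot: [0.008, 0.991, 0.064, -0.121]
force: [-1.4, 0.1, 0.9]
grip_width: 0.0003
```

```bash
python3 -c "
from h import *
s=snap('wrist','w8')
plan(tray(-.1,-.083,.028),7.4,14)
"
```

```text
t 8.45 pos [ 0.517  -0.0321  0.0951] goal [ 0.5956 -0.0215  0.0752] w -0.0002 F [-0.8  0.7 -2.1]
  cmd t [ 0.4086 -0.0019  0.0011] w [ 0.0002 -0.0003  0.    ]
```

View pics/w8.png

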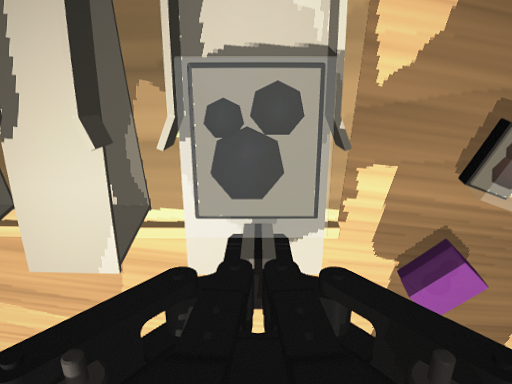

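Emit:
{"api": "drive_tool", "payload": {
  "commands": [
    {"claw":1,"tx":0.04,"ty":0,"tz":0,"wx":0,"wy":0,"wz":0},
    {"claw":1,"tx":0.08,"ty":0,"tz":0,"wx":0,"wy":0,"wz":0},
    {"claw":1,"tx":0.12,"ty":0,"tz":0,"wx":0,"wy":0,"wz":0},
    {"claw":1,"tx":0.16,"ty":0,"tz":0,"wx":0,"wy":0,"wz":0},
    {"claw":1,"tx":0.2,"ty":0,"tz":0,"wx":0,"wy":0,"wz":0},
    {"claw":1,"tx":0.24,"ty":0,"tz":0,"wx":0,"wy":0,"wz":0},
    {"claw":1,"tx":0.27,"ty":0,"tz":0,"wx":0,"wy":0,"wz":0},
    {"claw":1,"tx":0.3,"ty":0,"tz":0,"wx":0,"wy":0,"wz":0}
  ]
}}

```text
time: 9.12
position: [0.5754, -0.0245, 0.0804]
tcp_rot: [0.008, 0.991, 0.064, -0.121]
force: [-0.7, 0.1, 0.1]
grip_width: 0.0002
```

```bash
python3 -c "
from h import *
s=snap('wrist','w9')
plan(tray(-.1,-.083,.028),7.4,14)
"
```

```text
t 9.1667 pos [ 0.576  -0.0245  0.0802] goal [ 0.5956 -0.0215  0.0752] w -0.0 F [-1.  -0.8 -0.8]
  cmd t [ 0.102 -0.002 -0.   ] w [ 0.0002 -0.0004  0.    ]
```

View pics/w9.png

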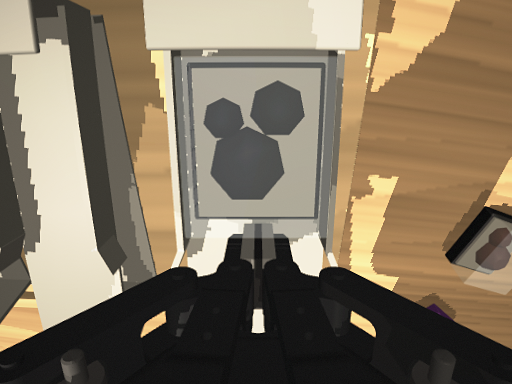

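Sliding straight in the lane, about to go under the lip. Pushing the last 20 mm slowly.

Emit:
{"api": "drive_tool", "payload": {
  "commands": [
    {"claw":1,"tx":0.03,"ty":0,"tz":0,"wx":0,"wy":0,"wz":0},
    {"claw":1,"tx":0.05,"ty":0,"tz":0,"wx":0,"wy":0,"wz":0},
    {"claw":1,"tx":0.07,"ty":0,"tz":0,"wx":0,"wy":0,"wz":0},
    {"claw":1,"tx":0.08,"ty":0,"tz":0,"wx":0,"wy":0,"wz":0},
    {"claw":1,"tx":0.09,"ty":0,"tz":0,"wx":0,"wy":0,"wz":0},
    {"claw":1,"tx":0.09,"ty":0,"tz":0,"wx":0,"wy":0,"wz":0}
  ]
}}

```text
time: 9.67
position: [0.5935, -0.0222, 0.0757]
tcp_rot: [0.008, 0.991, 0.064, -0.121]
force: [-0.0, -0.5, -0.1]
grip_width: 0.0003
```

```bash
python3 -c "
from h import *
plan(tray(-.1,-.083,.028),7.4,14)
"
```

```text
t 9.6667 pos [ 0.5935 -0.0222  0.0757] goal [ 0.5956 -0.0215  0.0752] w 0.0003 F [-0.  -0.5 -0.1]
  cmd t [ 0.0108 -0.0019 -0.0002] w [ 0.0002 -0.0004  0.0001]
```

Not yet at the stop (no force). Creeping until the force rises.

Emit:
{"api": "drive_tool", "payload": {
  "commands": [
    {"claw":1,"tx":0.01,"ty":0,"tz":0,"wx":0,"wy":0,"wz":0},
    {"claw":1,"tx":0.015,"ty":0,"tz":0,"wx":0,"wy":0,"wz":0},
    {"claw":1,"tx":0.015,"ty":0,"tz":0,"wx":0,"wy":0,"wz":0}
  ]
}}

```text
time: 9.92
position: [0.5953, -0.0219, 0.0753]
tcp_rot: [0.008, 0.99, 0.064, -0.123]
force: [-11.7, -0.1, 9.2]
grip_width: 0.0002
```

Emit:
{"api": "drive_tool", "payload": {
  "commands": [
    {"claw":1,"tx":0.01,"ty":0,"tz":0,"wx":0,"wy":0,"wz":0},
    {"claw":1,"tx":0.01,"ty":0,"tz":0,"wx":0,"wy":0,"wz":0}
  ]
}}

```text
time: 10.08
position: [0.5954, -0.0219, 0.0754]
tcp_rot: [0.008, 0.99, 0.064, -0.125]
force: [-19.9, -2.8, 15.0]
grip_width: -0.0
```

```bash
python3 -c "
from h import *
snap('wrist','w10')
plan(tray(-.1,-.083,.028),7.4,14)
"
```

```text
t 10.1333 pos [ 0.5954 -0.0218  0.0754] goal [ 0.5956 -0.0215  0.0752] w 0.0001 F [-20.3  -2.2  13.2]
  cmd t [ 0.0011 -0.0015  0.0004] w [ 0.0001  0.0021 -0.    ]
```

View pics/w10.png

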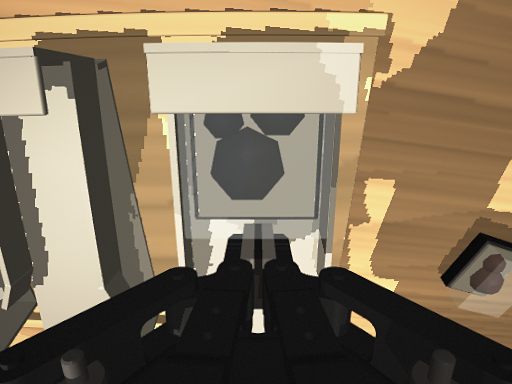

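Force rose to 20 N exactly at the predicted stop position (TCP x = -83 mm), so the large box is home. Backing off and moving to the small box.

Emit:
{"api": "drive_tool", "payload": {
  "commands": [
    {"claw":1,"tx":-0.02,"ty":0,"tz":0,"wx":0,"wy":0,"wz":0},
    {"claw":1,"tx":-0.12,"ty":0,"tz":0,"wx":0,"wy":0,"wz":0},
    {"claw":1,"tx":-0.2,"ty":0,"tz":-0.1,"wx":0,"wy":0,"wz":0},
    {"claw":0,"tx":-0.2,"ty":0,"tz":-0.3,"wx":0,"wy":0,"wz":0},
    {"claw":-1,"tx":-0.2,"ty":0,"tz":-0.5,"wx":0,"wy":0,"wz":0},
    {"claw":-1,"tx":-0.2,"ty":0,"tz":-0.5,"wx":0,"wy":0,"wz":0}
  ]
}}

```text
time: 10.63
position: [0.5844, -0.0238, 0.1898]
tcp_rot: [0.009, 0.991, 0.064, -0.12]
force: [1.6, -0.7, 0.7]
grip_width: 0.0356
```

```bash
python3 -c "
from h import *
snap('wrist','w11')
plan([.5445,-.2015,.17],-12,0)
"
```

```text
t 10.6833 pos [ 0.5834 -0.0238  0.1863] goal [ 0.5445 -0.2015  0.17  ] w 0.0435 F [-0.   0.2 -0.7]
  cmd t [-0.278  0.856  0.155] w [0.0138 0.0769 0.1072]
```

View pics/w11.png

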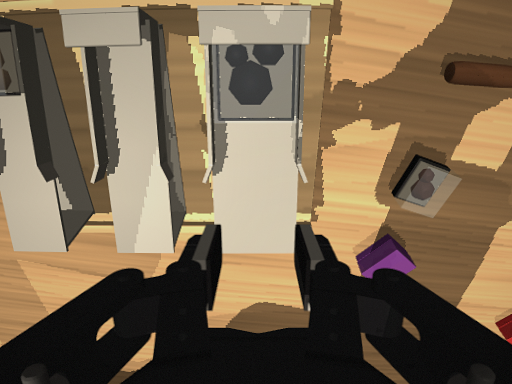

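Large box seen lying square under the lip. On to the small box.

Emit:
{"api": "drive_tool", "payload": {
  "commands": [
    {"claw":-1,"tx":-0.06,"ty":0.2,"tz":0,"wx":0.003,"wy":0.02,"wz":0.025},
    {"claw":-1,"tx":-0.12,"ty":0.4,"tz":0.05,"wx":0.007,"wy":0.04,"wz":0.05},
    {"claw":-1,"tx":-0.2,"ty":0.6,"tz":0.1,"wx":0.01,"wy":0.06,"wz":0.08},
    {"claw":-1,"tx":-0.26,"ty":0.8,"tz":0.15,"wx":0.014,"wy":0.077,"wz":0.107},
    {"claw":-1,"tx":-0.278,"ty":0.856,"tz":0.155,"wx":0.014,"wy":0.077,"wz":0.107},
    {"claw":-1,"tx":-0.278,"ty":0.856,"tz":0.155,"wx":0.014,"wy":0.077,"wz":0.107}
  ]
}}

```text
time: 11.18
position: [0.5426, -0.205, 0.1693]
tcp_rot: [-0.0, 0.994, -0.107, -0.0]
force: [0.2, 0.2, -0.0]
grip_width: 0.0855
```

```bash
python3 -c "
from h import *
s=snap('wrist','w12')
plan([.5445,-.2015,.035],-12,0)
im=cv2.resize(s['image'][90:250,180:340,::-1],None,fx=3.5,fy=3.5,interpolation=2)
cv2.imwrite('pics/c12.png',im)
"
```

```text
t 11.2333 pos [ 0.5434 -0.2032  0.1695] goal [ 0.5445 -0.2015  0.035 ] w 0.0854 F [ 0.7  0.5 -0.1]
  cmd t [ 0.0036 -0.0089  0.6724] w [-0.0002  0.0001 -0.0008]
```

View pics/c12.png

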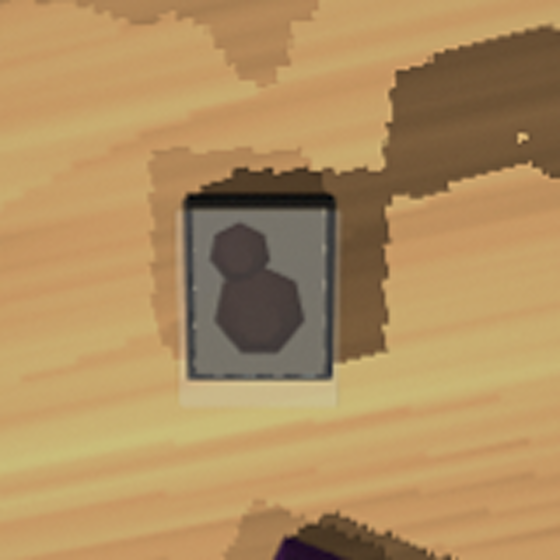

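```bash
python3 -c "
from h import *
s=load('w12')
c=np.array([[183,196],[335,196],[333,380],[187,380]])/3.5+[180,90]
p=onz(s,c,.01); print(p.round(4).tolist(),p.mean(0),np.linalg.norm(np.diff(p,axis=0),axis=1))
d=p[0]-p[3];e=p[1]-p[2];print(np.degrees(np.arctan2(d[1],d[0])),np.degrees(np.arctan2(e[1],e[0])))
"
```

```text
[[0.5718, -0.189, 0.01], [0.5635, -0.2269, 0.01], [0.5152, -0.2166, 0.01], [0.5235, -0.1785, 0.01]] [ 0.54350479 -0.20279041  0.01      ] [0.03877996 0.04941124 0.03898452]
-12.255719568275714 -12.01850972029126
```

Emit:
{"api": "drive_tool", "payload": {
  "commands": [
    {"claw":-1,"tx":0,"ty":0,"tz":0.2,"wx":0,"wy":0,"wz":0},
    {"claw":-1,"tx":0,"ty":0,"tz":0.4,"wx":0,"wy":0,"wz":0},
    {"claw":-1,"tx":0,"ty":-0.002,"tz":0.55,"wx":0,"wy":0,"wz":0},
    {"claw":-1,"tx":0,"ty":-0.002,"tz":0.65,"wx":0,"wy":0,"wz":0},
    {"claw":-1,"tx":0,"ty":-0.002,"tz":0.672,"wx":0,"wy":0,"wz":0},
    {"claw":-1,"tx":0,"ty":-0.002,"tz":0.672,"wx":0,"wy":0,"wz":0},
    {"claw":-1,"tx":0,"ty":-0.002,"tz":0.672,"wx":0,"wy":0,"wz":0}
  ]
}}

```text
time: 11.82
position: [0.5442, -0.2023, 0.0361]
tcp_rot: [-0.0, 0.994, -0.105, 0.0]
force: [0.8, 0.4, 0.5]
grip_width: 0.0853
```

```bash
python3 -c "
from h import *
s=snap('wrist','w13')
plan([.5435,-.2028,.036],-12.1,0)
"
```

```text
t 11.8667 pos [ 0.5444 -0.2026  0.0367] goal [ 0.5435 -0.2028  0.036 ] w 0.0853 F [-0.2 -1.1  1.5]
  cmd t [-0.0043  0.0017  0.0033] w [-0.0001 -0.0005 -0.0001]
```

View pics/w13.png

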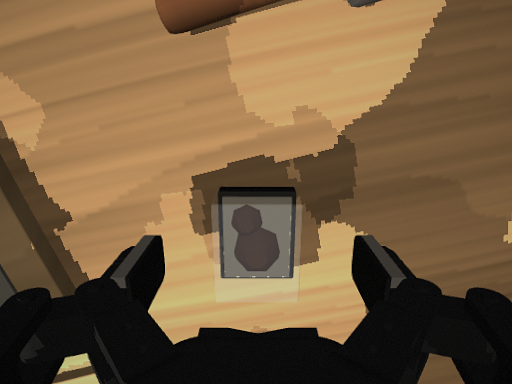

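Box is centred between the fingers (columns 219–295). Gripping, then lifting.

Emit:
{"api": "drive_tool", "payload": {
  "commands": [
    {"claw":0,"tx":-0.004,"ty":0,"tz":0,"wx":0,"wy":0,"wz":0},
    {"claw":0.6,"tx":-0.004,"ty":0,"tz":0,"wx":0,"wy":0,"wz":0},
    {"claw":0.6,"tx":-0.004,"ty":0,"tz":0,"wx":0,"wy":0,"wz":0},
    {"claw":0.6,"tx":-0.004,"ty":0,"tz":0,"wx":0,"wy":0,"wz":0},
    {"claw":0.6,"tx":-0.004,"ty":0,"tz":0,"wx":0,"wy":0,"wz":0},
    {"claw":0.6,"tx":-0.004,"ty":0,"tz":0,"wx":0,"wy":0,"wz":0},
    {"claw":0.6,"tx":-0.004,"ty":0,"tz":0,"wx":0,"wy":0,"wz":0}
  ],
  "newtons": 30
}}

```text
time: 12.45
position: [0.5439, -0.2026, 0.0374]
tcp_rot: [0.0, 0.994, -0.106, 0.001]
force: [-2.2, 1.7, 7.9]
grip_width: 0.0394
```

Emit:
{"api": "drive_tool", "payload": {
  "commands": [
    {"claw":0.6,"tx":0,"ty":0,"tz":-0.15,"wx":0,"wy":0,"wz":0},
    {"claw":0.6,"tx":0,"ty":0,"tz":-0.3,"wx":0,"wy":0,"wz":0},
    {"claw":0.6,"tx":0,"ty":0,"tz":-0.45,"wx":0,"wy":0,"wz":0},
    {"claw":0.6,"tx":0,"ty":0,"tz":-0.6,"wx":0,"wy":0,"wz":0},
    {"claw":0.6,"tx":0,"ty":0,"tz":-0.75,"wx":0,"wy":0,"wz":0},
    {"claw":0.6,"tx":0,"ty":0,"tz":-0.75,"wx":0,"wy":0,"wz":0}
  ]
}}

```text
time: 12.95
position: [0.545, -0.2034, 0.1938]
tcp_rot: [0.002, 0.994, -0.106, 0.005]
force: [0.1, -0.6, -0.1]
grip_width: 0.0389
```

```bash
python3 -c "
from h import *
s=snap('wrist','w14')
plan(tray(0,-.132,.10),7.4,14)
"
```

```text
t 13.0 pos [ 0.5444 -0.2031  0.1908] goal [0.5528 0.0738 0.157 ] w 0.0391 F [ 0.6  0.5 -1.8]
  cmd t [-0.2511 -1.3624  0.1652] w [-0.0124 -0.0794 -0.108 ]
```

View pics/w14.png

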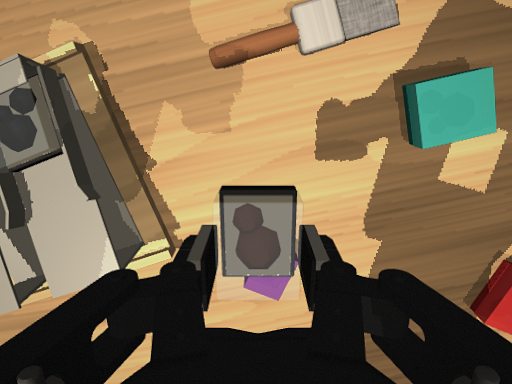

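Emit:
{"api": "drive_tool", "payload": {
  "commands": [
    {"claw":0.6,"tx":-0.02,"ty":-0.2,"tz":0,"wx":-0.002,"wy":-0.015,"wz":-0.02},
    {"claw":0.6,"tx":-0.06,"ty":-0.4,"tz":0,"wx":-0.004,"wy":-0.03,"wz":-0.04},
    {"claw":0.6,"tx":-0.1,"ty":-0.6,"tz":0,"wx":-0.006,"wy":-0.045,"wz":-0.06},
    {"claw":0.6,"tx":-0.15,"ty":-0.8,"tz":0,"wx":-0.01,"wy":-0.06,"wz":-0.08},
    {"claw":0.6,"tx":-0.18,"ty":-0.95,"tz":0.05,"wx":-0.012,"wy":-0.079,"wz":-0.108},
    {"claw":0.6,"tx":-0.18,"ty":-1,"tz":0.05,"wx":-0.012,"wy":-0.079,"wz":-0.108},
    {"claw":0.6,"tx":-0.18,"ty":-1,"tz":0.05,"wx":-0.012,"wy":-0.079,"wz":-0.108}
  ]
}}

```text
time: 13.58
position: [0.5513, 0.0025, 0.1785]
tcp_rot: [0.007, 0.99, 0.066, -0.122]
force: [0.3, -0.5, -0.7]
grip_width: 0.0394
```

```bash
python3 -c "
from h import *
plan(tray(0,-.132,.10),7.4,14)
"
```

```text
t 13.5833 pos [0.5513 0.0025 0.1785] goal [0.5528 0.0738 0.157 ] w 0.0394 F [ 0.3 -0.5 -0.7]
  cmd t [ 0.0793 -0.3518  0.0917] w [-0.0004  0.0003  0.0011]
```

Emit:
{"api": "drive_tool", "payload": {
  "commands": [
    {"claw":0.6,"tx":0.04,"ty":-0.17,"tz":0.03,"wx":0,"wy":0,"wz":0.001},
    {"claw":0.6,"tx":0.07,"ty":-0.3,"tz":0.06,"wx":0,"wy":0,"wz":0.001},
    {"claw":0.6,"tx":0.08,"ty":-0.35,"tz":0.09,"wx":0,"wy":0,"wz":0.001},
    {"claw":0.6,"tx":0.08,"ty":-0.352,"tz":0.09,"wx":0,"wy":0,"wz":0.001},
    {"claw":0.6,"tx":0.08,"ty":-0.352,"tz":0.09,"wx":0,"wy":0,"wz":0.001}
  ]
}}

```text
time: 14.0
position: [0.5528, 0.073, 0.1569]
tcp_rot: [0.007, 0.99, 0.064, -0.122]
force: [0.2, 0.1, -1.2]
grip_width: 0.0389
```

```bash
python3 -c "
from h import *
s=snap('wrist','w15')
plan(tray(0,-.132,.042),7.4,14)
im=cv2.resize(s['image'][:,:,::-1],None,fx=3,fy=3,interpolation=2)
for l,hw,hi in ((0,.026,.023),):
  pts=[(x,0,y) for x in(-.19,-.119) for y in(-hw,hw)]+[(-.02,.036,-hw),(-.02,.036,hw)]+[(-.1,.018,-hi),(-.1,.018,hi),(-.05,.018,-hi),(-.05,.018,hi)]
  for x,h,y in pts:
    q=proj(s,[tray(l,x,h,y)])[0]*3; cv2.circle(im,tuple(int(v) for v in q),4,(0,0,255),-1)
cv2.imwrite('pics/w15e.png',im[0:600,400:1150])
"
```

```text
t 14.05 pos [0.5531 0.0726 0.1574] goal [0.5389 0.072  0.1007] w 0.0389 F [-0.1 -0.2 -0.1]
  cmd t [ 0.0003 -0.0058  0.292 ] w [-0.0003  0.0003 -0.0003]
```

View pics/w15e.png

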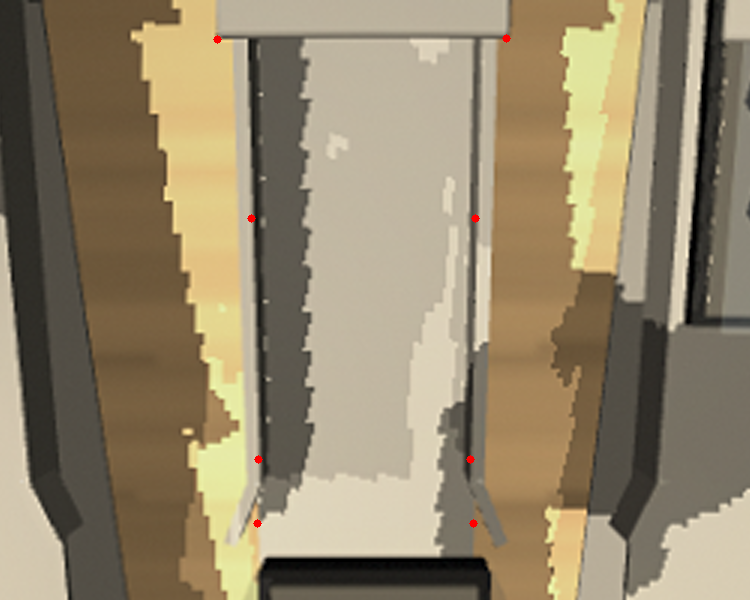

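Emit:
{"api": "drive_tool", "payload": {
  "commands": [
    {"claw":0.6,"tx":0.02,"ty":-0.006,"tz":0.1,"wx":0,"wy":0,"wz":0},
    {"claw":0.6,"tx":0.02,"ty":-0.006,"tz":0.2,"wx":0,"wy":0,"wz":0},
    {"claw":0.6,"tx":0.02,"ty":-0.006,"tz":0.27,"wx":0,"wy":0,"wz":0},
    {"claw":0.6,"tx":0.02,"ty":-0.006,"tz":0.3,"wx":0,"wy":0,"wz":0},
    {"claw":0.6,"tx":0.02,"ty":-0.006,"tz":0.305,"wx":0,"wy":0,"wz":0},
    {"claw":0.6,"tx":0.02,"ty":-0.006,"tz":0.305,"wx":0,"wy":0,"wz":0}
  ]
}}

```text
time: 14.55
position: [0.5425, 0.0716, 0.0979]
tcp_rot: [0.007, 0.991, 0.063, -0.122]
force: [0.3, 0.1, -0.4]
grip_width: 0.0388
```

```bash
python3 -c "
from h import *
s=snap('wrist','w16')
plan(tray(0,-.127,.038),7.4,14)
"
```

```text
t 14.6 pos [0.5427 0.0718 0.0982] goal [0.5427 0.0725 0.0956] w 0.0389 F [ 0.4  0.4 -0.1]
  cmd t [ 0.0038 -0.0032  0.0126] w [-0.0003 -0.0001 -0.0005]
```

View pics/w16.png

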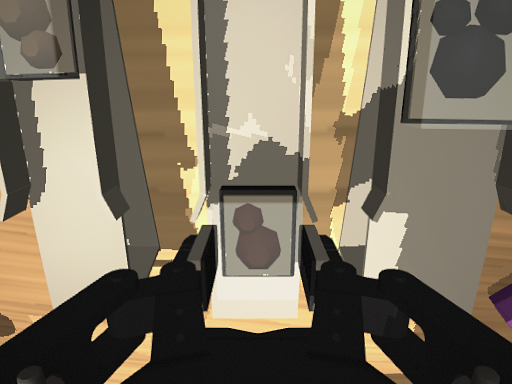

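Emit:
{"api": "drive_tool", "payload": {
  "commands": [
    {"claw":0.6,"tx":0,"ty":-0.004,"tz":0.008,"wx":0,"wy":0,"wz":0},
    {"claw":0.6,"tx":0,"ty":-0.004,"tz":0.012,"wx":0,"wy":0,"wz":0},
    {"claw":0.6,"tx":0,"ty":-0.004,"tz":0.014,"wx":0,"wy":0,"wz":0},
    {"claw":-0.4,"tx":0,"ty":-0.004,"tz":0.014,"wx":0,"wy":0,"wz":0},
    {"claw":-0.4,"tx":0,"ty":-0.004,"tz":0.01,"wx":0,"wy":0,"wz":0},
    {"claw":-0.4,"tx":0,"ty":-0.004,"tz":0.01,"wx":0,"wy":0,"wz":0},
    {"claw":-0.4,"tx":0,"ty":-0.004,"tz":0.01,"wx":0,"wy":0,"wz":0},
    {"claw":-0.4,"tx":0,"ty":-0.004,"tz":-0.1,"wx":0,"wy":0,"wz":0},
    {"claw":-0.4,"tx":0,"ty":-0.004,"tz":-0.25,"wx":0,"wy":0,"wz":0},
    {"claw":-0.4,"tx":0,"ty":-0.004,"tz":-0.25,"wx":0,"wy":0,"wz":0}
  ]
}}

```text
time: 15.43
position: [0.5569, 0.0743, 0.1515]
tcp_rot: [0.008, 0.991, 0.063, -0.118]
force: [0.7, -0.5, 1.2]
grip_width: 0.0601
```

```bash
python3 -c "
from h import *
s=snap('wrist','w17')
plan(tray(0,-.2,.09),7.4,14)
"
```

```text
t 15.4833 pos [0.556  0.0742 0.1493] goal [0.485  0.065  0.1637] w 0.0598 F [-0.1  0.1 -1. ]
  cmd t [-0.3651  0.0008  0.0148] w [-0.0001 -0.0016 -0.0005]
```

View pics/w17.png

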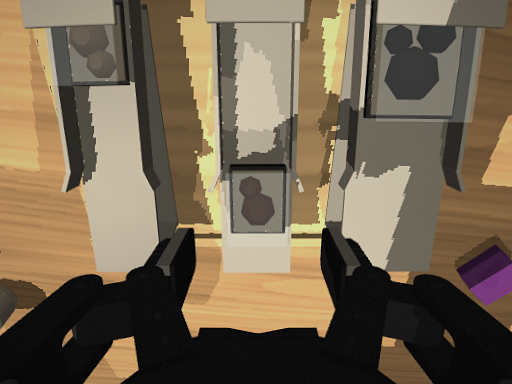

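Emit:
{"api": "drive_tool", "payload": {
  "commands": [
    {"claw":1,"tx":-0.15,"ty":0,"tz":0.0,"wx":0,"wy":0,"wz":0},
    {"claw":1,"tx":-0.3,"ty":0,"tz":0.0,"wx":0,"wy":0,"wz":0},
    {"claw":1,"tx":-0.32,"ty":0,"tz":0.0,"wx":0,"wy":0,"wz":0},
    {"claw":1,"tx":-0.32,"ty":0,"tz":0.0,"wx":0,"wy":0,"wz":0},
    {"claw":1,"tx":-0.32,"ty":0,"tz":0.0,"wx":0,"wy":0,"wz":0},
    {"claw":1,"tx":-0.32,"ty":0,"tz":0.0,"wx":0,"wy":0,"wz":0}
  ]
}}

```text
time: 15.98
position: [0.4949, 0.0663, 0.1639]
tcp_rot: [0.008, 0.991, 0.063, -0.119]
force: [-0.2, 0.0, -0.1]
grip_width: -0.0001
```

```bash
python3 -c "
from h import *
plan(tray(0,-.19,.029),7.4,14)
plan(tray(0,-.061,.029),7.4,14)
"
```

```text
t 15.9833 pos [0.4949 0.0663 0.1639] goal [0.48   0.0643 0.1021] w -0.0001 F [-0.2  0.  -0.1]
  cmd t [0.0004 0.0005 0.318 ] w [-0.0001 -0.0015 -0.0006]
t 15.9833 pos [0.4949 0.0663 0.1639] goal [0.6041 0.0804 0.0709] w -0.0001 F [-0.2  0.  -0.1]
  cmd t [ 6.454e-01 -6.000e-04  3.210e-01] w [-0.0001 -0.0015 -0.0006]
```

Emit:
{"api": "drive_tool", "payload": {
  "commands": [
    {"claw":1,"tx":0,"ty":0,"tz":0.15,"wx":0,"wy":0,"wz":0},
    {"claw":1,"tx":0,"ty":0,"tz":0.27,"wx":0,"wy":0,"wz":0},
    {"claw":1,"tx":0,"ty":0,"tz":0.32,"wx":0,"wy":-0.0015,"wz":0},
    {"claw":1,"tx":0.03,"ty":0,"tz":0.32,"wx":0,"wy":-0.0015,"wz":0},
    {"claw":1,"tx":0.07,"ty":0,"tz":0.32,"wx":0,"wy":-0.0015,"wz":0},
    {"claw":1,"tx":0.11,"ty":0,"tz":0.32,"wx":0,"wy":-0.0015,"wz":0},
    {"claw":1,"tx":0.15,"ty":0,"tz":0.32,"wx":0,"wy":-0.0015,"wz":0},
    {"claw":1,"tx":0.19,"ty":0,"tz":0.32,"wx":0,"wy":-0.0015,"wz":0},
    {"claw":1,"tx":0.23,"ty":0,"tz":0.32,"wx":0,"wy":-0.0015,"wz":0}
  ]
}}

```text
time: 16.73
position: [0.5254, 0.0702, 0.0911]
tcp_rot: [0.008, 0.991, 0.063, -0.121]
force: [-0.7, -1.1, 0.3]
grip_width: 0.0001
```

```bash
python3 -c "
from h import *
snap('wrist','w18')
plan(tray(0,-.061,.029),7.4,14)
"
```

```text
t 16.7833 pos [0.5262 0.0703 0.0906] goal [0.6041 0.0804 0.0709] w 0.0001 F [-0.7 -0.5 -0.6]
  cmd t [ 0.405  -0.001   0.0007] w [-0.0001 -0.0002 -0.0006]
```

View pics/w18.png

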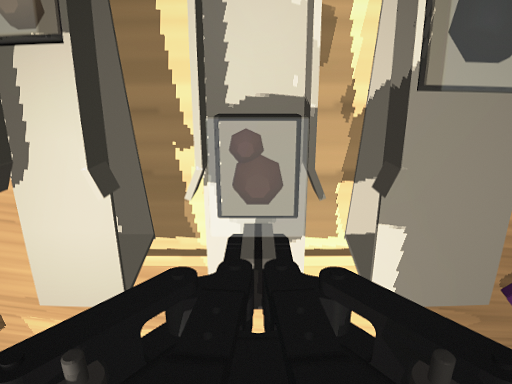

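Emit:
{"api": "drive_tool", "payload": {
  "commands": [
    {"claw":1,"tx":0.04,"ty":0,"tz":0,"wx":0,"wy":0,"wz":0},
    {"claw":1,"tx":0.08,"ty":0,"tz":0,"wx":0,"wy":0,"wz":0},
    {"claw":1,"tx":0.12,"ty":0,"tz":0,"wx":0,"wy":0,"wz":0},
    {"claw":1,"tx":0.16,"ty":0,"tz":0,"wx":0,"wy":0,"wz":0},
    {"claw":1,"tx":0.2,"ty":0,"tz":0,"wx":0,"wy":0,"wz":0},
    {"claw":1,"tx":0.24,"ty":0,"tz":0,"wx":0,"wy":0,"wz":0},
    {"claw":1,"tx":0.27,"ty":0,"tz":0,"wx":0,"wy":0,"wz":0},
    {"claw":1,"tx":0.3,"ty":0,"tz":0,"wx":0,"wy":0,"wz":0}
  ]
}}

```text
time: 17.45
position: [0.5845, 0.0777, 0.0758]
tcp_rot: [0.008, 0.991, 0.063, -0.121]
force: [-0.5, 0.4, -0.1]
grip_width: -0.0002
```

```bash
python3 -c "
from h import *
snap('wrist','w19')
plan(tray(0,-.061,.029),7.4,14)
"
```

```text
t 17.5 pos [0.5851 0.0778 0.0755] goal [0.6041 0.0804 0.0709] w -0.0 F [ 0.1  0.7 -1. ]
  cmd t [ 0.0985 -0.0012 -0.0006] w [-0.0002 -0.0003 -0.0006]
```

View pics/w19.png

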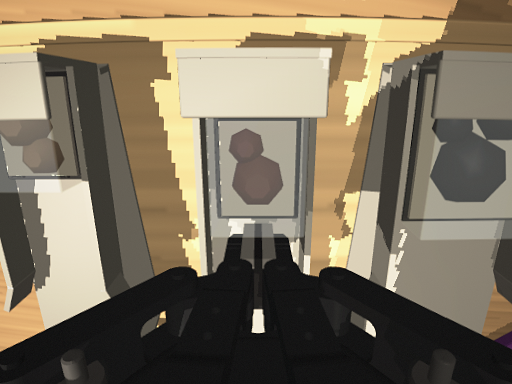

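Running straight, with the front edge at the lip. Finishing slowly.

Emit:
{"api": "drive_tool", "payload": {
  "commands": [
    {"claw":1,"tx":0.03,"ty":0,"tz":0,"wx":0,"wy":0,"wz":0},
    {"claw":1,"tx":0.05,"ty":0,"tz":0,"wx":0,"wy":0,"wz":0},
    {"claw":1,"tx":0.07,"ty":0,"tz":0,"wx":0,"wy":0,"wz":0},
    {"claw":1,"tx":0.08,"ty":0,"tz":0,"wx":0,"wy":0,"wz":0},
    {"claw":1,"tx":0.09,"ty":0,"tz":0,"wx":0,"wy":0,"wz":0},
    {"claw":1,"tx":0.095,"ty":0,"tz":0,"wx":0,"wy":0,"wz":0},
    {"claw":1,"tx":0.1,"ty":0,"tz":0,"wx":0,"wy":0,"wz":0},
    {"claw":1,"tx":0.1,"ty":0,"tz":0,"wx":0,"wy":0,"wz":0}
  ]
}}

```text
time: 18.17
position: [0.6038, 0.0801, 0.0708]
tcp_rot: [0.008, 0.99, 0.063, -0.122]
force: [-6.6, -0.8, 4.3]
grip_width: 0.0001
```

Emit:
{"api": "drive_tool", "payload": {
  "commands": [
    {"claw":1,"tx":0.005,"ty":0,"tz":0,"wx":0,"wy":0,"wz":0},
    {"claw":1,"tx":0.01,"ty":0,"tz":0,"wx":0,"wy":0,"wz":0},
    {"claw":1,"tx":0.01,"ty":0,"tz":0,"wx":0,"wy":0,"wz":0}
  ]
}}

```text
time: 18.42
position: [0.604, 0.0801, 0.0709]
tcp_rot: [0.008, 0.99, 0.063, -0.124]
force: [-18.8, -2.8, 12.2]
grip_width: 0.0001
```

```bash
python3 -c "
from h import *
snap('wrist','w20')
plan(tray(0,-.061,.029),7.4,14)
"
```

```text
t 18.4667 pos [0.6039 0.0801 0.0708] goal [0.6041 0.0804 0.0709] w -0.0 F [-18.5  -2.2  11.3]
  cmd t [ 0.001  -0.0015 -0.0005] w [-0.0001  0.0017 -0.0006]
```

View pics/w20.png

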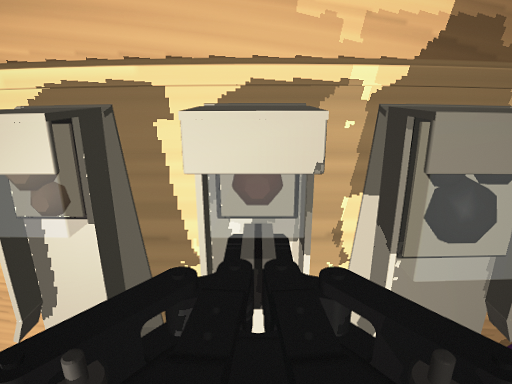

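Small box is home as well. Backing off and rising for a final check.

Emit:
{"api": "drive_tool", "payload": {
  "commands": [
    {"claw":1,"tx":-0.02,"ty":0,"tz":0,"wx":0,"wy":0,"wz":0},
    {"claw":1,"tx":-0.12,"ty":0,"tz":0,"wx":0,"wy":0,"wz":0},
    {"claw":1,"tx":-0.25,"ty":0,"tz":-0.1,"wx":0,"wy":0,"wz":0},
    {"claw":1,"tx":-0.35,"ty":0,"tz":-0.3,"wx":0,"wy":0,"wz":0},
    {"claw":1,"tx":-0.4,"ty":0,"tz":-0.5,"wx":0,"wy":0,"wz":0},
    {"claw":1,"tx":-0.4,"ty":0,"tz":-0.6,"wx":0,"wy":0,"wz":0},
    {"claw":1,"tx":-0.4,"ty":0,"tz":-0.6,"wx":0,"wy":0,"wz":0},
    {"claw":1,"tx":-0.4,"ty":0,"tz":-0.6,"wx":0,"wy":0,"wz":0}
  ]
}}

```text
time: 19.13
position: [0.5569, 0.0741, 0.2082]
tcp_rot: [0.008, 0.99, 0.063, -0.123]
force: [-0.7, 0.4, -0.8]
grip_width: -0.0
```

```bash
python3 -c "
from h import *
s=snap('wrist','w21'); snap('scene','sc21'); snap('side','s21')
for n,l,rx,hw in(('large',-.1,-.072,.03),('small',0,-.05,.02)):
  print(n,'predicted rear base/lid corners px',proj(s,[tray(l,rx,h,y) for h in(0.01,.03) for y in(-hw,hw)]).round(1).tolist())
im=cv2.resize(s['image'][:,:,::-1],None,fx=3,fy=3,interpolation=2)
for l,rx,hw in((-.1,-.072,.03),(0,-.05,.02)):
  for h in (.01,.03):
   for y in(-hw,hw):
    q=proj(s,[tray(l,rx,h,y)])[0]*3; cv2.circle(im,tuple(int(v) for v in q),3,(0,0,255),-1)
cv2.imwrite('pics/c21.png',im[0:550,550:1350]); print(monitor.read_state()['force'])
"
```

```text
large predicted rear base/lid corners px [[415.7, 95.8], [342.8, 95.1], [428.2, 96.1], [349.6, 95.2]]
small predicted rear base/lid corners px [[281.2, 66.1], [230.2, 66.2], [283.1, 63.8], [227.9, 64.0]]
[ 0.31734641 -0.44197339 -0.42888736]
```

View pics/c21.png

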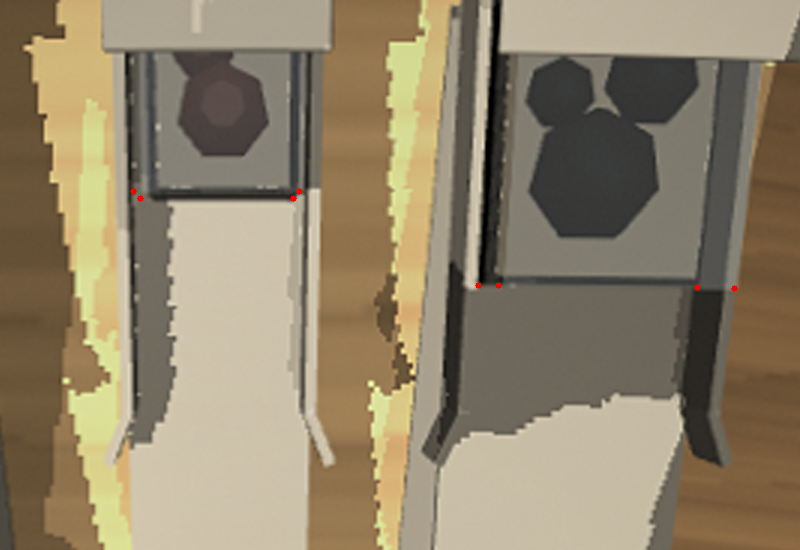

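View pics/sc21.png

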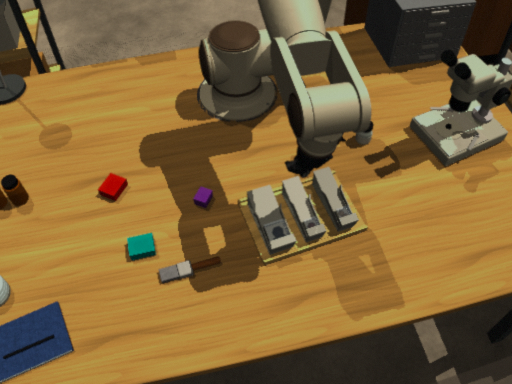

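Both boxes' rear edges match the predicted home corners within about 1 mm. They lie square and flat under the lips, and the arm is clear. Handing in.

```bash
python3 -c "
from h import *
print(robot.sign_off())"
```

```text
the job is handed in; nothing more can be done
None
```

Both boxes are filed and the job is handed in, at about 19 s of the 67 s allowed. The large box is in the wide tray and the small box in the empty narrow (middle) tray. Each was gripped across its width, laid on the loading end tilted 14°, then pushed down the lane with closed fingers until it met the back stop.

**Home against the stop:** the push force rose to about 20 N in the wide tray and 19 N in the narrow one. Both times this was within 1 mm of the predicted position.

**Final pictures:** the rear corners of both boxes match the predicted home position to about 1 mm. Both lie square, flat and lid up under the lips, and the gripper is clear with no load.

**Other objects:** the brush looks undisturbed in the last scene picture. The filed box still looks in place in the wrist pictures. The arm hides the jar in the last scene picture, so I did not recheck it, but it was never near the path.

No check failed or disagreed.

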